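# Read the buffer cartons with the jog stick and store them under the shelf

## Robot

A 6-joint arm with a two-finger parallel gripper is mounted at the origin on the work surface. World frame = base frame: x ahead of the robot, y to its left, z up, the work surface at z = 0. Lengths are in m, angles in rad, forces in N, time in s.
With the tool pointing down it reaches from about 0.275 to 0.725 m from the base axis. Payload 15.9 kg.
Tool frame: the origin (TCP) lies between the finger pads; the fingertips stand 14 mm ahead of it and the grasp point (between the pads) lies 5 mm behind it; z points along the fingers, y is the line along which they close (so a half turn about z gives the same grasp; the last joint's range is limited). The gripper opens to 85 mm and grips with 20 to 120 N. Pads are 22 mm wide; open, the fingers measure 114 mm over their backs; the gripper's body (76 mm by 85 mm) begins 54 mm behind the grasp point. The pads swing forward as they close: fully open they stand 13 mm farther back than shut.
Start: joints at [1.329, 0.213, -0.034, 1.323, 0, 1.571], TCP at [0.12, 0.485, 0.207] pointing down, gripper open.
Joint ranges: [-2.98, 2.98], [-0.74, 1.72], [-1.14, 1.35], [-2.1, 2.04], [-1.57, 1.44], [-3.14, 3.14]. Speed limits (rad/s): [1.89, 1.89, 2.39, 2.57, 3.14, 3.14].

## Interface

Orientations are given as a rotation vector (axis times angle).
In Python, from station import bot gives the robot as it stands. The module is installed in compiled form; this text tells all that it offers.
- The arm moves only by the tool apply_moves, never from a script. Its argument "increments" is a list of rows, each an object with "grip": the opening, from 0 (shut) to 1 (fully open); "xyz": the shift along the tool's x, y, z in m, a list of three; "delta_rot": the turn, a rotation vector about the tool's x, y, z in rad, a list of three. In form: [{"grip": grip, "xyz": [dx, dy, dz], "delta_rot": [rx, ry, rz]}, ...]. A call has 1 to 20 rows; each row is the pose to reach, as a shift and turn from the pose commanded when the call began, along the tool's axes at that moment; what a row does not reach only later rows make up. A row lasts 1/8 s, in which the tool goes at most 62.5 mm and 10.7 degrees, less where a joint would pass 70% of its speed; a pose out of reach is approached as far as the arm can. A call with a gripper value outside its range is refused whole. The fingers move at their own pace and stop on an object; "force" is the grip in N (left out, the last holds). Time passes only in rows, so rows that repeat a pose let the fingers close. It gives the time, the measured TCP pose, the force, the opening and the grip force at its end, in the units of the state.
- bot.read_state(): the state, without advancing time (a new reading comes with each control period).
- bot.snapshot(name): name is "scene" or "top" or "wrist"; returns (picture, depth): 420x560x3 uint8, red, green, blue; 420x560 float32, m along the optical axis (not along the pixel's ray), 0 where there is no reading.
- bot.camera_params(name): a dict with "camera_matrix" (3x3 intrinsics, pixels), "origin" and "rotation" of the camera in the world; the wrist camera has in their place "mount" (4x4, takes a point from camera to tool coordinates, whose origin is the TCP and whose axes are the flange's). Camera axes: x right, y down, z forward; pixel columns grow to the right and rows downward; lengths in m; the calibration is good to about 2 mm. A picture is of the moment at which its call begins: read the wrist's pose just before it. camera_params takes no time and is no camera call.
- bot.sign_off(): hands the job in; it is judged then, once.
The state is a dict: "time_s": time; "joints": joint angles; "dq": joint speeds; "joint_torque": joint torques, N m; "tcp_pos": TCP position; "eef_rot": TCP orientation; "ft_force": force on the tool from outside, world axes, zero at the start; "ft_torque": the same for the moment, N m; "width": finger opening in m; "grip_force": force on a finger pad.
Only numpy, scipy, OpenCV 4.12 (cv2) and the standard library are available. Lean on these libraries where they do the work, as an engineer would, in place of code of your own. Each camera call takes 0.05 s, during which the arm holds its last target. There are 200 camera calls.

## Task

Lay all the small white cartons that lie on the bench (there are two or three) flat in the bays of the reader's tray, one to a bay, and let go, then tilt the jog stick fully away from the robot so that the tray carries them in under the reader head, hold it there for three seconds, and let the stick spring back to centre. Once the tray has come home, move the cartons to the lane of the black shelf and slide them endwise in under it, one behind the other, until no more than a fingertip (about 25 mm) of any carton sticks out. Do not knock over the two tall cartons.

Things in the scene. Friction and masses are not known exactly. Their poses are not given: they have to be found in the camera images.
- carton1: Small closed white carton with a dark band, 120 x 48 x 48 mm, about 160 g (0.7 to 1.3 times), lying flat on the bench at the start. Origin at its centre, x along its length; the 48 mm sides are alike. May be absent (None).
- carton2: Small closed white carton with a dark band, 120 x 48 x 48 mm, about 160 g (0.7 to 1.3 times), lying flat on the bench at the start. Origin at its centre, x along its length; the 48 mm sides are alike. May be absent (None).
- carton3: Small closed white carton with a dark band, 120 x 48 x 48 mm, about 160 g (0.7 to 1.3 times), lying flat on the bench at the start. Origin at its centre, x along its length; the 48 mm sides are alike. May be absent (None).
- tray_floor (a point): Centre of the aluminium tray's floor, upper face, 30 mm above the bench; moves with the tray. x: the way it travels (away from the robot, in under the reader head), y left, z up. Inside the rim 150 mm (x) by 270 mm (y); rim 10 mm high, 4 mm thick. Two ribs along x, 14 mm wide, 10 mm high, at y = +-44.5 mm part it into three bays: middle 75 mm wide, outer ones 83 mm.
- reader: Fixed reader. Origin on the bench below the centre of the tray's home place; x: the way the tray travels, z up. White head bridging the tray's far end: x 0.10 to 0.27, 310 mm wide, underside 104, top 150 mm above the bench. Stick drives tray directly, 0.4 m per rad, up to 0.18 m, out and back.
- console: Grey jog-stick box on the bench, 100 (x) x 80 (y) x 40 mm high. Origin at the centre of its underside. x is the direction (away from the robot) in which the stick is tilted to send the tray in. The stick pivots 45 mm above the bench over the origin.
- jog_knob (a point): Centre of the black ball (34 mm across) on the jog stick, 95 mm above its pivot, so 140 mm above the bench when the stick is upright; the rod below it is 12 mm thick. It moves with the stick.
- jog (a joint): Tilt of the jog stick about the console's y axis, rad: 0 upright at centre, positive towards the console's +x; stops at -0.12 and 0.45. Fully tilted: over 0.38. A spring (1 N m/rad) centres it, a damper (1 N m s/rad) slows it: about 5 N at the ball holds it over; after release it and the tray take about 3 s to come back.
- shelf: Low black riser shelf, bottles on top. Origin on the bench, mid-lane, below the front edge; x into the lane, z up. Board x 0 to 0.40, 260 mm wide, underside 64, top 76 mm above the bench. Lane (floor: the bench) 64 mm wide: rails 8 mm high, 10 thick in front (x -0.17 to 0), walls beneath, back stop x 0.387: holds 3 cartons in a row. Bottles start 100 mm or more behind the front edge.
- tallcarton1: Bystander: tall white carton 70 x 70 x 160 mm, upright on the bench. Origin at the centre of its underside. Not to be read; leave standing.
- tallcarton2: Bystander: tall white carton 70 x 70 x 160 mm, upright on the bench. Origin at the centre of its underside. Not to be read; leave standing.
There are look-alikes about, which are no part of the job. What is shaped like the carton2 but blue or yellow is not meant.

How it is judged:
On the way, in this order (a step that is already met when the one before it is completed fails the run):
1. all cartons lie flat on the tray, let go, with the jog stick still at centre (x of carton1 in the frame of tray_floor between -0.08 and 0.08 m and y of carton1 in the frame of tray_floor between -0.138 and 0.138 m and z of carton1 in the frame of tray_floor between 0.015 and 0.031 m and x of carton2 in the frame of tray_floor between -0.08 and 0.08 m and y of carton2 in the frame of tray_floor between -0.138 and 0.138 m and z of carton2 in the frame of tray_floor between 0.015 and 0.031 m and x of carton3 in the frame of tray_floor between -0.08 and 0.08 m and y of carton3 in the frame of tray_floor between -0.138 and 0.138 m and z of carton3 in the frame of tray_floor between 0.015 and 0.031 m and contact force between each of carton1, carton2, carton3, jog and the fingers below 0.05 N and linear speed of each of carton1, carton2, carton3 below 0.03 m/s and value of joint jog between -0.06 and 0.06 rad and contact force between jog and the arm below 0.05 N), for 0.2 s.
2. the fingers hold the jog stick fully over (above 0.38 rad) for 2 s with all cartons lying on the tray under the head (x of carton1 in the frame of tray_floor between -0.08 and 0.08 m and y of carton1 in the frame of tray_floor between -0.138 and 0.138 m and z of carton1 in the frame of tray_floor between 0.015 and 0.031 m and x of carton2 in the frame of tray_floor between -0.08 and 0.08 m and y of carton2 in the frame of tray_floor between -0.138 and 0.138 m and z of carton2 in the frame of tray_floor between 0.015 and 0.031 m and x of carton3 in the frame of tray_floor between -0.08 and 0.08 m and y of carton3 in the frame of tray_floor between -0.138 and 0.138 m and z of carton3 in the frame of tray_floor between 0.015 and 0.031 m and value of joint jog above 0.38 rad and contact force between jog and the fingers above 0.3 N), for 2 s.
3. the jog stick is let go and has sprung back to centre (within 0.06 rad), the tray home with it (value of joint jog between -0.06 and 0.06 rad and contact force between jog and the arm below 0.05 N and contact force between jog and the fingers below 0.05 N), for 0.3 s.
At the end, for the whole second after the job is handed in: Every carton present lies flat in the lane under the shelf, its centre at least 25 mm behind the shelf's front edge (so at most 35 mm sticks out) and within 25 mm of the lane's middle, at rest and let go; the jog stick is at centre (within 0.06 rad), untouched (all of step 3 and x of carton1 in the frame of shelf between 0.025 and 0.4 m and y of carton1 in the frame of shelf between -0.025 and 0.025 m and z of carton1 in the frame of shelf between 0.012 and 0.036 m and x of carton2 in the frame of shelf between 0.025 and 0.4 m and y of carton2 in the frame of shelf between -0.025 and 0.025 m and z of carton2 in the frame of shelf between 0.012 and 0.036 m and x of carton3 in the frame of shelf between 0.025 and 0.4 m and y of carton3 in the frame of shelf between -0.025 and 0.025 m and z of carton3 in the frame of shelf between 0.012 and 0.036 m and linear speed of each of carton1, carton2, carton3 below 0.03 m/s and contact force between each of carton1, carton2, carton3 and the fingers below 0.05 N).
It fails at once if a tall carton is knocked over (angle between any of tallcarton1, tallcarton2's own z axis and vertical above 0.6 rad).
Of carton1, carton2, carton3 only 2 to 3 are there at a start; the rules pass over those that are not, and their reading is None.
At some moment in a run one of carton1, carton2, carton3 may be knocked a few centimetres aside while the robot is not near it.
Once in a run the grip may slacken for a moment while it holds something.
It also fails if it takes over 210 s, if anything falls off the work surface, if the arm or the gripper's body presses on something with over 40 N, if the wrist force passes 120 N, or if a joint passes its speed limit or range.

## Working session

There is one attempt and no reset: what is moved stays moved. The work goes in short steps, Python scripts to look and compute and a tool call to move; the robot and the scene stay as the last step left them, time stands still between calls to the robot, and variables do not carry over. Pictures are saved under pics/ and viewed, at most 14 in all, crops included, and the job is handed in when it is done.

Besides the shell and the picture viewer there is one more tool, called after ">>>" as name(argument=value, ...) on one line, values as JSON. apply_moves: Moves the arm, as the interface text tells. Its arguments: {"type":"object","properties":{"increments":{"type":"array","items":{"type":"object","properties":{"grip":{"type":"number"},"xyz":{"type":"array","items":{"type":"number"}},"delta_rot":{"type":"array","items":{"type":"number"}}}}},"force":{"type":"number"}},"required":["increments"]}

```bash
mkdir -p pics; cat > h.py <<'E'
from station import bot
import numpy as np, cv2
from scipy.spatial.transform import Rotation as R
def snap(n):
    s=bot.read_state(); im,d=bot.snapshot(n); p=bot.camera_params(n); K=np.array(p["camera_matrix"])
    if n=="wrist":
        T=np.eye(4);T[:3,:3]=R.from_rotvec(s["eef_rot"]).as_matrix();T[:3,3]=s["tcp_pos"];T=T@np.array(p["mount"])
    else:
        T=np.eye(4);T[:3,:3]=p["rotation"] if np.shape(p["rotation"])==(3,3) else R.from_rotvec(p["rotation"]).as_matrix();T[:3,3]=p["origin"]
    return im,d,K,T
def cloud(d,K,T):
    v,u=np.indices(d.shape); P=np.stack([(u-K[0,2])/K[0,0]*d,(v-K[1,2])/K[1,1]*d,d],-1)
    return P@T[:3,:3].T+T[:3,3]
def ray(K,T,u,v,z):
    r=T[:3,:3]@np.array([(u-K[0,2])/K[0,0],(v-K[1,2])/K[1,1],1]); return T[:3,3]+r*(z-T[2,3])/r[2]
def save(im,n): cv2.imwrite(f"pics/{n}.png",im[:,:,::-1])
E
python3 - <<'E'
from h import *
for n in("top","scene"):
    im,d,K,T=snap(n);save(im,n+"0");np.savez(n+"0",im=im,d=d,K=K,T=T);print(K,T)
print(bot.read_state())
E
```

```text
[[525.53839453   0.         274.10690429]
 [  0.         525.53839453 207.44885569]
 [  0.           0.           1.        ]] [[ 2.47903923e-02 -9.97099304e-01  7.19611946e-02  3.31694343e-01]
 [-9.99692150e-01 -2.47995408e-02  7.66465366e-04  3.40970001e-02]
 [ 1.02036250e-03 -7.19580424e-02 -9.97407138e-01  1.31593274e+00]
 [ 0.00000000e+00  0.00000000e+00  0.00000000e+00  1.00000000e+00]]
[[454.56814392   0.         279.94940041]
 [  0.         454.56814392 206.83134813]
 [  0.           0.           1.        ]] [[-0.82694197  0.36328882 -0.42917153  0.92490274]
 [ 0.56228124  0.53073945 -0.63415727  0.7417927 ]
 [-0.00260398 -0.76572637 -0.64316122  0.82406049]
 [ 0.          0.          0.          1.        ]]
{'time_s': 0.1, 'joints': array([ 1.32898521e+00,  2.13331023e-01, -3.49957219e-02,  1.32348198e+00,
        6.45751436e-06,  1.57077090e+00]), 'dq': array([-6.52295708e-04, -6.36251413e-04,  1.69369991e-03,  3.73262046e-04,
        7.48492524e-05,  5.80824412e-04]), 'joint_torque': array([-4.05622368e-04, -6.87252903e+01,  4.87803805e+01,  1.21653004e-02,
        6.86185513e-05,  3.44006637e-07]), 'tcp_pos': array([0.11965036, 0.48513627, 0.20655387]), 'eef_rot': array([-3.78856069e-01, -3.11853530e+00,  1.57737871e-03]), 'ft_force': array([-0.32602323, -0.42667492,  0.13889236]), 'ft_torque': array([ 0.0081515 ,  0.07140704, -0.03573097]), 'grip_force': 0.0, 'width': 0.08539239740606537}
```

View pics/top0.png

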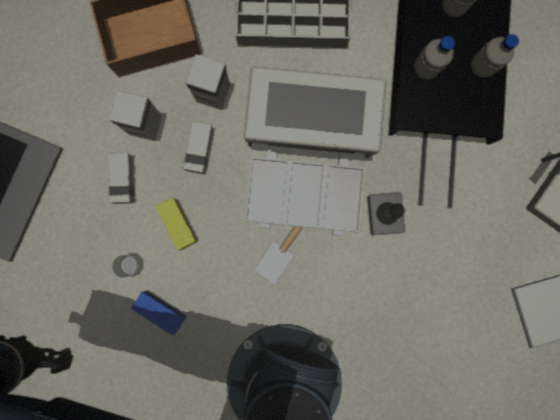

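View pics/scene0.png

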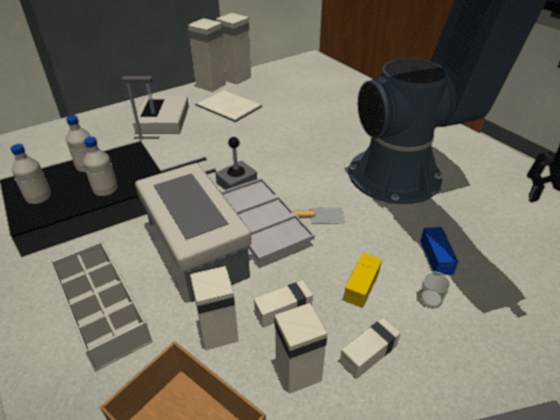

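The top view shows two small white cartons, at (120,177) and (198,147). The tall cartons are at (132,112) and (208,80), the tray at (305,195), the jog knob at (397,211) and the shelf lane rails at about x 423–453, y 135–207.

```bash
python3 - <<'E'
from h import *
f=np.load("top0.npz");im,d,K,T=f["im"],f["d"],f["K"],f["T"]
P=cloud(d,K,T);Z=P[...,2]
def rect(u0,v0,u1,v1,z0,z1):
    m=np.zeros(Z.shape,bool);m[v0:v1,u0:u1]=True;m&=(Z>z0)&(Z<z1)&(d>0)
    q=P[m]; r=cv2.minAreaRect(q[:,:2].astype(np.float32)); b=cv2.boxPoints(r)
    print((u0,v0),m.sum(),"c",np.round(r[0],4),"size",np.round(r[1],3),"ang",round(r[2],1),"zmed",round(float(np.median(q[:,2])),3), "corners",np.round(b,3).tolist())
rect(95,140,140,215,.04,.056)
rect(175,112,220,182,.04,.056)
rect(100,85,160,145,.14,.18); rect(180,50,235,110,.14,.18)
rect(235,50,395,160,.13,.17)   # head
rect(360,180,412,240,.03,.05)  # console
rect(380,195,415,225,.11,.17)  # knob
rect(240,150,370,240,.02,.036) # tray floor
rect(240,150,370,240,.036,.046) # ribs
rect(385,0,520,145,.06,.09) # shelf
rect(415,137,434,212,.004,.03);rect(442,137,462,212,.004,.03)
rect(145,190,200,255,.03,.07);rect(125,285,190,340,.02,.07);rect(105,245,150,285,.02,.15)
for n in [(423,140),(421,205),(455,140),(451,208)]: print(n,ray(K,T,*n,.008))
E
```

```text
(95, 140) 1010 c [0.4874 0.414 ] size [0.121 0.051] ang 3.8 zmed 0.049 corners [[0.4259999990463257, 0.4359999895095825], [0.42899999022483826, 0.3840000033378601], [0.5490000247955322, 0.3919999897480011], [0.5460000038146973, 0.4440000057220459]]
(175, 112) 979 c [0.568 0.226] size [0.05 0.12] ang 81.5 zmed 0.049 corners [[0.5049999952316284, 0.20999999344348907], [0.6240000128746033, 0.19300000369548798], [0.6309999823570251, 0.24199999868869781], [0.5120000243186951, 0.2590000033378601]]
(100, 85) 1087 c [0.6285 0.3654] size [0.072 0.071] ang 78.2 zmed 0.16 corners [[0.5860000252723694, 0.3370000123977661], [0.656000018119812, 0.3230000138282776], [0.6710000038146973, 0.39399999380111694], [0.6010000109672546, 0.40799999237060547]]
(180, 50) 1060 c [0.7135 0.197 ] size [0.071 0.072] ang 73.5 zmed 0.16 corners [[0.6690000295639038, 0.17299999296665192], [0.7379999756813049, 0.15299999713897705], [0.7580000162124634, 0.22100000083446503], [0.6890000104904175, 0.2409999966621399]]
(235, 50) 10292 c [ 0.641  -0.0529] size [0.311 0.175] ang 85.8 zmed 0.151 corners [[0.5419999957084656
[... 2211 characters left out ...]
]]
(125, 285) 1150 c [0.1637 0.3072] size [0.12 0.05] ang 59.8 zmed 0.048 corners [[0.1120000034570694, 0.2680000066757202], [0.1550000011920929, 0.24300000071525574], [0.2160000056028366, 0.34700000286102295], [0.1720000058412552, 0.3720000088214874]]
(105, 245) 309 c [0.274  0.3895] size [0.057 0.06 ] ang 1.6 zmed 0.05 corners [[0.24500000476837158, 0.4189999997615814], [0.2460000067949295, 0.35899999737739563], [0.30300000309944153, 0.36000001430511475], [0.3019999861717224, 0.41999998688697815]]
(423, 140) [ 0.60569746 -0.33566137  0.008     ]
(421, 205) [ 0.44130675 -0.3313912   0.008     ]
(455, 140) [ 0.60771334 -0.41628168  0.008     ]
(451, 208) [ 0.43565827 -0.40630129  0.008     ]
```

```bash
cat >> h.py <<'E'
def go(x,y,z,a,base=None):
    """increment (xyz, rotvec) in tool axes to a tool-down pose with closing line at angle a deg; base=(pos,rotvec)"""
    s=bot.read_state(); p0,r0=(s["tcp_pos"],s["eef_rot"]) if base is None else base
    R0=R.from_rotvec(r0); best=None
    for k in (0,180):
        t=np.radians(a+k); Rt=R.from_matrix(np.array([[-np.sin(t),np.cos(t),0],[np.cos(t),np.sin(t),0],[0,0,-1]]).T)
        rv=(R0.inv()*Rt).as_rotvec()
        if best is None or np.linalg.norm(rv)<np.linalg.norm(best): best=rv
    print("xyz",np.round(R0.inv().apply(np.array([x,y,z])-p0),4).tolist(),"rot",np.round(best,3).tolist())
E
python3 -c "
from h import *
go(.568,.226,.2,81.9)"
```

```text
xyz [-0.4974, -0.1442, 0.0067] rot [-0.001, -0.0, -0.1]
```

>>> apply_moves(increments=[{"grip": 1, "xyz": [-0.06, -0.017, 0.0067], "delta_rot": [0, 0, -0.1]}, {"grip": 1, "xyz": [-0.12, -0.035, 0.0067], "delta_rot": [0, 0, -0.1]}, {"grip": 1, "xyz": [-0.18, -0.052, 0.0067], "delta_rot": [0, 0, -0.1]}, {"grip": 1, "xyz": [-0.24, -0.07, 0.0067], "delta_rot": [0, 0, -0.1]}, {"grip": 1, "xyz": [-0.3, -0.087, 0.0067], "delta_rot": [0, 0, -0.1]}, {"grip": 1, "xyz": [-0.36, -0.104, 0.0067], "delta_rot": [0, 0, -0.1]}, {"grip": 1, "xyz": [-0.42, -0.122, 0.0067], "delta_rot": [0, 0, -0.1]}, {"grip": 1, "xyz": [-0.4974, -0.1442, 0.0067], "delta_rot": [0, 0, -0.1]}, {"grip": 1, "xyz": [-0.4974, -0.1442, 0.0067], "delta_rot": [0, 0, -0.1]}, {"grip": 1, "xyz": [-0.4974, -0.1442, 0.0067], "delta_rot": [0, 0, -0.1]}, {"grip": 1, "xyz": [-0.4974, -0.1442, 0.0067], "delta_rot": [0, 0, -0.1]}, {"grip": 1, "xyz": [-0.4974, -0.1442, 0.0067], "delta_rot": [0, 0, -0.1]}])

```text
time_s: 1.6
tcp_pos: [0.5673, 0.2271, 0.2005]
eef_rot: [0.221, 3.134, 0.0]
ft_force: [0.2, 0.5, 0.3]
width: 0.085
grip_force: 0.0
```

```bash
python3 -c "
from h import *
s=bot.read_state();print(s['tcp_pos'],s['joints'],s['time_s'])
im,d,K,T=snap('wrist');save(im,'w1')
im2,d,K,T=snap('top');save(np.hstack([im[:,60:460],im2[:,:400]]),'c1')
"
```

```text
[0.56733231 0.22706914 0.20054839] [3.80651009e-01 4.52486846e-01 2.84253132e-01 1.40248847e+00
 1.12057896e-04 5.21227229e-01] 1.6
```

View pics/c1.png

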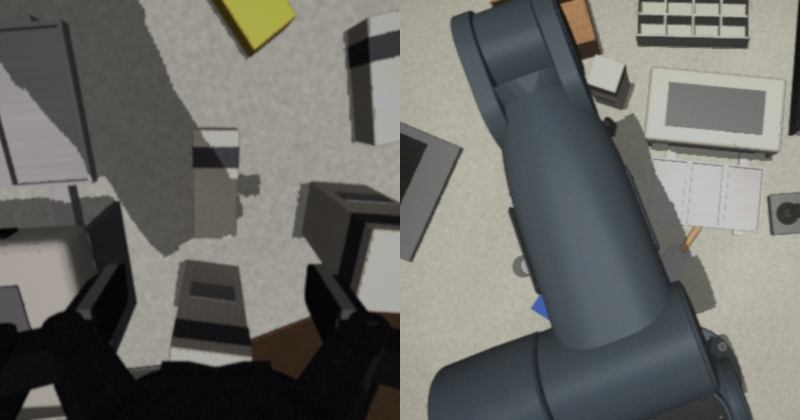

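The wrist view shows the carton centred at crop (215,182), between the fingers' line, with tall2 beyond it at (210,310). I'm descending now.

>>> apply_moves(increments=[{"grip": 1, "xyz": [0, 0, 0.06], "delta_rot": [0, 0, 0]}, {"grip": 1, "xyz": [0, 0, 0.12], "delta_rot": [0, 0, 0]}, {"grip": 1, "xyz": [0, 0, 0.155], "delta_rot": [0, 0, 0]}, {"grip": 1, "xyz": [0, 0, 0.167], "delta_rot": [0, 0, 0]}, {"grip": 1, "xyz": [0, 0, 0.167], "delta_rot": [0, 0, 0]}, {"grip": 0.3, "xyz": [0, 0, 0.167], "delta_rot": [0, 0, 0]}, {"grip": 0.3, "xyz": [0, 0, 0.167], "delta_rot": [0, 0, 0]}, {"grip": 0.3, "xyz": [0, 0, 0.167], "delta_rot": [0, 0, 0]}, {"grip": 0.3, "xyz": [0, 0, 0.167], "delta_rot": [0, 0, 0]}, {"grip": 0.3, "xyz": [0, 0, 0.167], "delta_rot": [0, 0, 0]}, {"grip": 0.3, "xyz": [0, 0, 0.167], "delta_rot": [0, 0, 0]}], force=40)

```text
time_s: 3.08
tcp_pos: [0.5681, 0.2263, 0.0333]
eef_rot: [-0.223, -3.134, 0.0]
ft_force: [-0.0, 0.8, 0.3]
width: 0.0256
grip_force: 0.0
```

>>> apply_moves(increments=[{"grip": 0.3, "xyz": [0, 0, -0.03], "delta_rot": [0, 0, 0]}, {"grip": 0.3, "xyz": [0, 0, -0.09], "delta_rot": [0, 0, 0]}, {"grip": 0.3, "xyz": [0, 0, -0.13], "delta_rot": [0, 0, 0]}, {"grip": 0.3, "xyz": [0, 0, -0.14], "delta_rot": [0, 0, 0]}, {"grip": 0.3, "xyz": [0, 0, -0.14], "delta_rot": [0, 0, 0]}])

```text
time_s: 3.7
tcp_pos: [0.5683, 0.2264, 0.1732]
eef_rot: [0.223, 3.133, 0.0]
ft_force: [-0.6, -0.2, -0.3]
width: 0.0256
grip_force: 0.0
```

```bash
python3 -c "
from h import *
c=np.array([.4565,-.040]);t=np.radians(-4);x=np.array([np.cos(t),np.sin(t)]);y=np.array([-x[1],x[0]])
p=c-.093*y;print(p,c+.093*y)
go(p[0],p[1],.18,86)
print(bot.read_state()['width'])"
```

```text
[ 0.45001265 -0.13277346] [0.46298735 0.05277346]
xyz [0.0663, -0.3723, -0.0069] rot [0.0, 0.0, -0.072]
0.02557881052269218
```

The fingers closed to 25 mm with nothing between them, so I'm looking again.

>>> apply_moves(increments=[{"grip": 1, "xyz": [0, 0, -0.08], "delta_rot": [0, 0, 0]}, {"grip": 1, "xyz": [0, 0, -0.08], "delta_rot": [0, 0, 0]}, {"grip": 1, "xyz": [0, 0, -0.08], "delta_rot": [0, 0, 0]}, {"grip": 1, "xyz": [0, 0, -0.08], "delta_rot": [0, 0, 0]}])

```text
time_s: 4.2
tcp_pos: [0.5676, 0.2261, 0.2511]
eef_rot: [-0.222, -3.131, 0.002]
ft_force: [-0.1, -0.5, 0.2]
width: 0.0854
grip_force: 0.0
```

```bash
cat >> h.py <<'E'
def cartons(n="wrist",z0=.04,z1=.056,show=True):
    im,d,K,T=snap(n);P=cloud(d,K,T);Z=P[...,2]
    m=((Z>z0)&(Z<z1)&(d>0.12)).astype(np.uint8)
    m=cv2.morphologyEx(m,cv2.MORPH_OPEN,np.ones((5,5)))
    N,L,st,_=cv2.connectedComponentsWithStats(m)
    for i in range(1,N):
        if st[i,4]<300: continue
        q=P[L==i]; r=cv2.minAreaRect(q[:,:2].astype(np.float32)); b=cv2.boxPoints(r)
        e=max((b[1]-b[0],b[2]-b[1]),key=np.linalg.norm)
        s=cv2.mean(cv2.cvtColor(im,cv2.COLOR_RGB2HSV),(L==i).astype(np.uint8))[1]
        print("c",np.round(r[0],4),"size",np.round(r[1],3),"axis",round(float((np.degrees(np.arctan2(e[1],e[0]))+90)%180-90),1),"z",round(float(np.median(q[:,2])),3),"sat",round(s),"px",st[i,:4].tolist())
    return im
E
python3 -c "
from h import *
im=cartons();save(im,'w2');print(bot.read_state()['tcp_pos'])"
```

```text
c [0.4014 0.285 ] size [0.069 0.048] axis 28.9 z 0.047 sat 149 px [272, 0, 72, 57]
c [0.4877 0.414 ] size [0.12 0.05] axis 4.3 z 0.047 sat 10 px [404, 20, 51, 120]
c [0.5685 0.2258] size [0.048 0.12 ] axis -8.4 z 0.047 sat 22 px [256, 126, 41, 97]
c [0.8003 0.2803] size [0.003 0.102] axis -72.8 z 0.048 sat 127 px [304, 314, 66, 29]
[0.56751088 0.2261073  0.25124973]
```

View pics/w2.png

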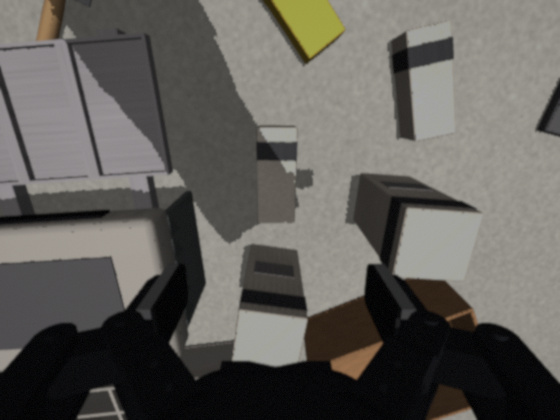

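The carton is untouched at (277,175). I'm checking the mount geometry against where the fingers appear.

```bash
python3 -c "
from h import *
p=bot.camera_params('wrist');M=np.array(p['mount']);K=np.array(p['camera_matrix']);print(np.round(M,3))
for q in [(0,0,0),(0,0,.014),(0,.0427,.0),(0,-.0427,.0),(0,.0427,-.013),(0,0,.217)]:
    c=np.linalg.inv(M)@np.r_[q,1];h=K@c[:3];print(q,np.round(h[:2]/h[2]),c[2])
im,d,K,T=snap('wrist');print(d[200:400:15,160],d[200:400:15,400])
s=bot.read_state();print(s)
"
```

```text
[[-0.001 -0.952 -0.305  0.078]
 [ 1.    -0.001 -0.001  0.   ]
 [ 0.001 -0.305  0.952 -0.166]
 [ 0.     0.     0.     1.   ]]
(0, 0, 0) [276. 247.] 0.18219958282601567
(0, 0, 0.014) [276. 238.] 0.19553079442861912
(0, 0.0427, 0.0) [348. 247.] 0.18213691306988497
(0, -0.0427, 0.0) [204. 247.] 0.18226225258214637
(0, 0.0427, -0.013) [353. 257.] 0.1697579308674675
(0, 0, 0.217) [276. 173.] 0.3888333626663689
[0.4353471  0.31196377 0.30558473 0.3039471  0.30207688 0.12955327
 0.11874774 0.11331494 0.11309925 0.08786637 0.08142205 0.07771713
 0.07276022 0.0698775 ] [0.29016516 0.28211105 0.2809453  0.28235978 0.28694582 0.29154053
 0.12032279 0.11051915 0.10968853 0.09534736 0.08113369 0.07802107
 0.07239799 0.06861872]
{'time_s': 4.3, 'joints': array([ 3.79100070e-01,  4.63247858e-01,  4.29107252e-01,  1.53936287e+00,
       -1.31485518e-05,  5.20913456e-01]), 'dq': array([-0.0013246 , -0.00308463,  0.00894545,  0.00829359,  0.00070441,
       -0.00089207]), 'joint_torque': array([ 1.47385759e-03, -9.06540298e+01,  4.85845900e+01, -3.51526751e-02,
       -1.11887480e-04, -1.17866898e-04]), 'tcp_pos': array([0.56753668, 0.22608455, 0.25152688]), 'eef_rot': array([-2.22400966e-01, -3.13127202e+00,  1.86681893e-03]), 'ft_force': array([-0.63417631,  0.20100045,  0.07922937]), 'ft_torque': array([0.02365584, 0.00259697, 0.00732667]), 'grip_force': 0.0, 'width': 0.08524588090811386}
```

```bash
python3 -c "
from h import *
im,d,K,T=snap('wrist');M=np.array(bot.camera_params('wrist')['mount'])
P=cloud(d,K,M);m=(d>.05)&(d<.16)&(P[...,2]<.03)
for s in (-1,1):
    q=P[m&(P[...,1]*s>0.0)];q=q[np.abs(q[:,0])<.03];i=np.argsort(-q[:,2])[:300:30];print(np.round(q[i],3).tolist())
"
```

```text
[[-0.0, -0.043, -0.036], [0.008, -0.043, -0.038], [-0.001, -0.043, -0.039], [0.007, -0.043, -0.04], [-0.001, -0.043, -0.041], [-0.009, -0.042, -0.042], [0.006, -0.043, -0.042], [0.012, -0.046, -0.043], [-0.005, -0.043, -0.043], [0.009, -0.043, -0.044]]
[[-0.004, 0.043, -0.036], [-0.008, 0.043, -0.038], [0.01, 0.045, -0.039], [0.003, 0.042, -0.04], [0.007, 0.043, -0.041], [0.006, 0.043, -0.042], [-0.007, 0.042, -0.042], [0.005, 0.043, -0.043], [0.004, 0.042, -0.044], [0.005, 0.043, -0.044]]
```

Measured against the image, the real fingertips stand about 37 mm farther back than stated: tool z is −0.036 when open. From here I'll command z about 37 mm lower and watch the contact force.

>>> apply_moves(increments=[{"grip": 1, "xyz": [0, 0, 0.06], "delta_rot": [0, 0, 0]}, {"grip": 1, "xyz": [0, 0, 0.12], "delta_rot": [0, 0, 0]}, {"grip": 1, "xyz": [0, 0, 0.18], "delta_rot": [0, 0, 0]}, {"grip": 1, "xyz": [0, 0, 0.225], "delta_rot": [0, 0, 0]}, {"grip": 1, "xyz": [0, 0, 0.25], "delta_rot": [0, 0, 0]}, {"grip": 1, "xyz": [0, 0, 0.26], "delta_rot": [0, 0, 0]}, {"grip": 1, "xyz": [0, 0, 0.26], "delta_rot": [0, 0, 0]}, {"grip": 0.3, "xyz": [0, 0, 0.26], "delta_rot": [0, 0, 0]}, {"grip": 0.3, "xyz": [0, 0, 0.26], "delta_rot": [0, 0, 0]}, {"grip": 0.3, "xyz": [0, 0, 0.26], "delta_rot": [0, 0, 0]}, {"grip": 0.3, "xyz": [0, 0, 0.26], "delta_rot": [0, 0, 0]}, {"grip": 0.3, "xyz": [0, 0, 0.26], "delta_rot": [0, 0, 0]}])

```text
time_s: 5.85
tcp_pos: [0.5688, 0.2265, -0.0056]
eef_rot: [0.223, 3.132, 0.001]
ft_force: [-1.5, -0.9, 6.4]
width: 0.0475
grip_force: 41.3
```

>>> apply_moves(increments=[{"grip": 0.3, "xyz": [0, 0, -0.03], "delta_rot": [0, 0, 0]}, {"grip": 0.3, "xyz": [0, 0, -0.08], "delta_rot": [0, 0, 0]}, {"grip": 0.3, "xyz": [0, 0, -0.13], "delta_rot": [0, 0, 0]}, {"grip": 0.3, "xyz": [0, 0, -0.15], "delta_rot": [0, 0, 0]}, {"grip": 0.3, "xyz": [0, 0, -0.15], "delta_rot": [0, 0, 0]}], force=60)

```text
time_s: 6.48
tcp_pos: [0.5691, 0.2267, 0.1449]
eef_rot: [0.222, 3.131, 0.002]
ft_force: [-0.1, 0.1, -2.5]
width: 0.0473
grip_force: 64.3
```

```bash
python3 -c "
from h import *
go(.450,-.133,.14,86);go(.450,-.133,.023,86)
im,d,K,T=snap('wrist');save(im,'w3');P=cloud(d,K,np.array(bot.camera_params('wrist')['mount']))
m=(np.abs(P[...,0])<.09)&(np.abs(P[...,1])<.03)&(P[...,2]<.03)&(d>.1);q=P[m];print(q.min(0),q.max(0),np.median(q,0))
"
```

```text
xyz [0.067, -0.3729, 0.0041] rot [0.002, 0.003, -0.072]
xyz [0.0674, -0.3731, 0.1211] rot [0.002, 0.003, -0.072]
[-0.03631105 -0.02999806 -0.08249456] [ 0.06001179  0.02999832 -0.00719561] [ 0.01840833  0.00025735 -0.05288923]
```

View pics/w3.png

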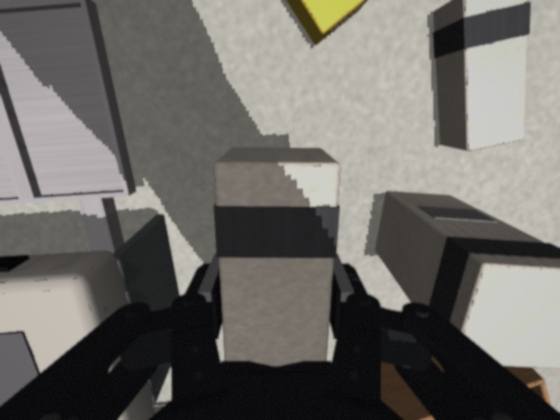

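The carton is held with its bottom at tool z −0.005. I'm carrying it to the right bay, shifting toward the robot first to clear the reader head.

>>> apply_moves(increments=[{"grip": 0.3, "xyz": [0.045, -0.01, -0.02], "delta_rot": [0, 0, 0]}, {"grip": 0.3, "xyz": [0.075, -0.05, -0.03], "delta_rot": [0, 0, -0.03]}, {"grip": 0.3, "xyz": [0.075, -0.11, -0.03], "delta_rot": [0, 0, -0.072]}, {"grip": 0.3, "xyz": [0.07, -0.17, -0.03], "delta_rot": [0, 0, -0.072]}, {"grip": 0.3, "xyz": [0.067, -0.23, -0.03], "delta_rot": [0, 0, -0.072]}, {"grip": 0.3, "xyz": [0.067, -0.29, -0.03], "delta_rot": [0, 0, -0.072]}, {"grip": 0.3, "xyz": [0.067, -0.35, -0.02], "delta_rot": [0, 0, -0.072]}, {"grip": 0.3, "xyz": [0.067, -0.373, 0.02], "delta_rot": [0, 0, -0.072]}, {"grip": 0.3, "xyz": [0.067, -0.373, 0.06], "delta_rot": [0, 0, -0.072]}, {"grip": 0.3, "xyz": [0.067, -0.373, 0.09], "delta_rot": [0, 0, -0.072]}, {"grip": 0.3, "xyz": [0.067, -0.373, 0.09], "delta_rot": [0, 0, -0.072]}, {"grip": 0.3, "xyz": [0.067, -0.373, 0.09], "delta_rot": [0, 0, -0.072]}])

```text
time_s: 8.02
tcp_pos: [0.4492, -0.1334, 0.0538]
eef_rot: [0.109, 3.14, -0.0]
ft_force: [0.6, 0.1, -1.6]
width: 0.0471
grip_force: 64.0
```

```bash
python3 -c "
from h import *
s=bot.read_state();print(s['width'],s['time_s'])
go(.450,-.133,.024,86)
im,d,K,T=snap('top');save(im[130:330,180:430],'t2')
im,d,K,T=snap('wrist');save(im,'w4')
cv2.imwrite('pics/c2.png',np.hstack([cv2.imread('pics/w4.png'),cv2.resize(cv2.imread('pics/t2.png'),(240,420),fx=0)]))"
```

```text
0.04712662365030527 8.025
xyz [-0.0008, 0.0005, 0.0298] rot [-0.0, 0.0, 0.0]
```

View pics/c2.png

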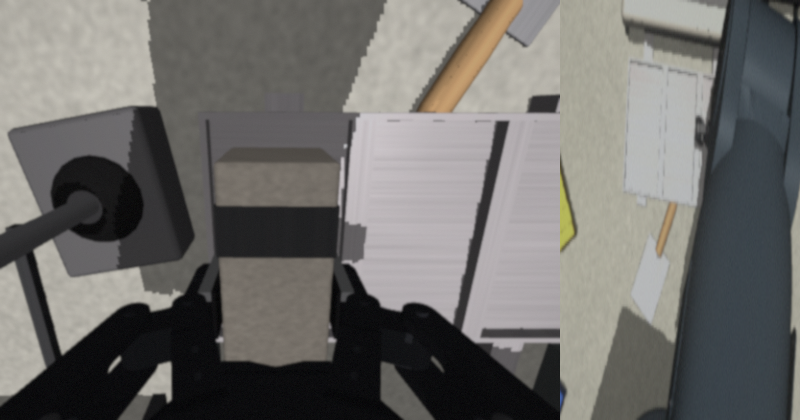

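The carton sits between the rim (col 207) and the rib (col 350). I'm lowering it and letting go.

>>> apply_moves(increments=[{"grip": 0.3, "xyz": [0, 0, 0.015], "delta_rot": [0, 0, 0]}, {"grip": 0.3, "xyz": [0, 0, 0.028], "delta_rot": [0, 0, 0]}, {"grip": 0.3, "xyz": [0, 0, 0.029], "delta_rot": [0, 0, 0]}, {"grip": 0.3, "xyz": [0, 0, 0.029], "delta_rot": [0, 0, 0]}, {"grip": 0.8, "xyz": [0, 0, 0.029], "delta_rot": [0, 0, 0]}, {"grip": 0.8, "xyz": [0, 0, 0.029], "delta_rot": [0, 0, 0]}, {"grip": 0.8, "xyz": [0, 0, 0.029], "delta_rot": [0, 0, 0]}, {"grip": 0.8, "xyz": [0, 0, -0.03], "delta_rot": [0, 0, 0]}, {"grip": 1, "xyz": [0, 0, -0.09], "delta_rot": [0, 0, 0]}, {"grip": 1, "xyz": [0, 0, -0.15], "delta_rot": [0, 0, 0]}, {"grip": 1, "xyz": [0, 0, -0.18], "delta_rot": [0, 0, 0]}, {"grip": 1, "xyz": [0, 0, -0.18], "delta_rot": [0, 0, 0]}])

```text
time_s: 9.62
tcp_pos: [0.4503, -0.1338, 0.2354]
eef_rot: [0.11, 3.136, -0.002]
ft_force: [0.1, 0.0, -0.1]
width: 0.0853
grip_force: 0.0
```

```bash
python3 -c "
from h import *
cartons(z0=.068,z1=.086);go(.4877,.414,.235,94.2)"
```

```text
c [ 0.4487 -0.1336] size [0.048 0.12 ] axis -4.3 z 0.077 sat 26 px [253, 125, 47, 109]
c [ 0.62   -0.4844] size [0.051 0.108] axis -52.5 z 0.075 sat 38 px [0, 315, 54, 48]
c [ 0.6155 -0.3968] size [0.065 0.018] axis 86.6 z 0.075 sat 47 px [55, 315, 50, 15]
c [ 0.6641 -0.2692] size [0.034 0.098] axis -3.9 z 0.075 sat 41 px [171, 315, 31, 63]
c [0.6779 0.1959] size [0.052 0.01 ] axis 85.1 z 0.077 sat 19 px [522, 332, 38, 13]
c [ 0.7516 -0.4061] size [0.066 0.062] axis 4.2 z 0.075 sat 33 px [77, 385, 49, 35]
xyz [0.0001, 0.5489, -0.0014] rot [-0.0, 0.001, -0.143]
```

>>> apply_moves(increments=[{"grip": 1, "xyz": [0.0, 0.06, 0], "delta_rot": [0, 0, -0.143]}, {"grip": 1, "xyz": [0.0, 0.12, 0], "delta_rot": [0, 0, -0.143]}, {"grip": 1, "xyz": [0.0, 0.18, 0], "delta_rot": [0, 0, -0.143]}, {"grip": 1, "xyz": [0.0, 0.24, 0], "delta_rot": [0, 0, -0.143]}, {"grip": 1, "xyz": [0.0, 0.3, 0], "delta_rot": [0, 0, -0.143]}, {"grip": 1, "xyz": [0.0, 0.36, 0], "delta_rot": [0, 0, -0.143]}, {"grip": 1, "xyz": [0.0, 0.42, 0], "delta_rot": [0, 0, -0.143]}, {"grip": 1, "xyz": [0.0, 0.48, 0], "delta_rot": [0, 0, -0.143]}, {"grip": 1, "xyz": [0.0, 0.549, 0], "delta_rot": [0, 0, -0.143]}, {"grip": 1, "xyz": [0.0, 0.549, 0], "delta_rot": [0, 0, -0.143]}, {"grip": 1, "xyz": [0.0, 0.549, 0], "delta_rot": [0, 0, -0.143]}])

```text
time_s: 11.05
tcp_pos: [0.487, 0.4141, 0.2318]
eef_rot: [0.116, -3.138, 0.002]
ft_force: [0.7, -0.7, -0.2]
width: 0.0854
grip_force: 0.0
```

```bash
python3 -c "
from h import *
im=cartons();save(im,'w5');im=snap('scene')[0];save(im,'s5');go(.4877,.414,-.006,94.2)"
```

```text
c [0.3789 0.2728] size [0.12  0.049] axis 28.6 z 0.047 sat 179 px [100, 1, 97, 130]
c [0.4875 0.4138] size [0.119 0.048] axis 3.8 z 0.047 sat 22 px [255, 127, 43, 101]
c [0.652  0.0994] size [0.009 0.149] axis -1.3 z 0.048 sat 21 px [16, 232, 20, 101]
c [0.6226 0.7869] size [0.007 0.049] axis -13.8 z 0.048 sat 32 px [537, 283, 23, 34]
xyz [-0.0005, 0.0011, 0.2391] rot [-0.001, -0.0, -0.001]
```

View pics/s5.png

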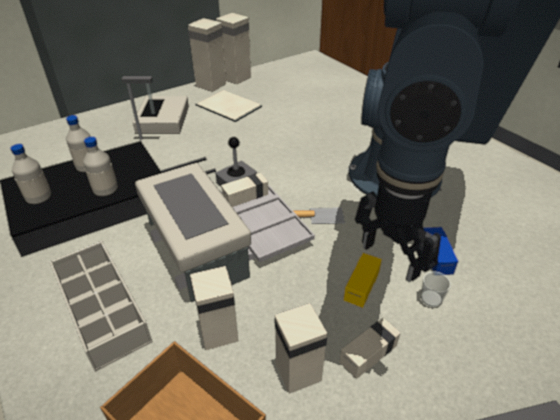

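The scene shows carton B on the tray at (245,187) and the other carton at (370,345). No third carton is visible. I'm picking the second one.

>>> apply_moves(increments=[{"grip": 1, "xyz": [0, 0, 0.06], "delta_rot": [0, 0, 0]}, {"grip": 1, "xyz": [0, 0, 0.12], "delta_rot": [0, 0, 0]}, {"grip": 1, "xyz": [0, 0, 0.18], "delta_rot": [0, 0, 0]}, {"grip": 1, "xyz": [0, 0, 0.22], "delta_rot": [0, 0, 0]}, {"grip": 1, "xyz": [0, 0, 0.239], "delta_rot": [0, 0, 0]}, {"grip": 1, "xyz": [0, 0, 0.239], "delta_rot": [0, 0, 0]}, {"grip": 0.3, "xyz": [0, 0, 0.239], "delta_rot": [0, 0, 0]}, {"grip": 0.3, "xyz": [0, 0, 0.239], "delta_rot": [0, 0, 0]}, {"grip": 0.3, "xyz": [0, 0, 0.239], "delta_rot": [0, 0, 0]}, {"grip": 0.3, "xyz": [0, 0, 0.239], "delta_rot": [0, 0, 0]}, {"grip": 0.3, "xyz": [0, 0, 0.239], "delta_rot": [0, 0, 0]}, {"grip": 0.3, "xyz": [0, 0, 0.2], "delta_rot": [0, 0, 0]}, {"grip": 0.3, "xyz": [0, 0, 0.14], "delta_rot": [0, 0, 0]}, {"grip": 0.3, "xyz": [0, 0, 0.08], "delta_rot": [0, 0, 0]}, {"grip": 0.3, "xyz": [0, 0, 0.06], "delta_rot": [0, 0, 0]}, {"grip": 0.3, "xyz": [0, 0, 0.06], "delta_rot": [0, 0, 0]}])

```text
time_s: 13.15
tcp_pos: [0.4882, 0.4149, 0.1752]
eef_rot: [-0.115, 3.137, 0.003]
ft_force: [0.0, -0.3, -1.3]
width: 0.0467
grip_force: 62.3
```

```bash
python3 -c "
from h import *
go(.463,.053,.055,86);go(.463,.053,.17,86)"
```

```text
xyz [0.0519, -0.3593, 0.1193] rot [0.002, 0.003, 0.143]
xyz [0.0516, -0.3591, 0.0043] rot [0.002, 0.003, 0.143]
```

>>> apply_moves(increments=[{"grip": 0.3, "xyz": [0.03, -0.04, 0], "delta_rot": [0, 0, 0.05]}, {"grip": 0.3, "xyz": [0.05, -0.1, 0], "delta_rot": [0, 0, 0.143]}, {"grip": 0.3, "xyz": [0.052, -0.16, 0], "delta_rot": [0, 0, 0.143]}, {"grip": 0.3, "xyz": [0.052, -0.22, 0], "delta_rot": [0, 0, 0.143]}, {"grip": 0.3, "xyz": [0.052, -0.28, 0], "delta_rot": [0, 0, 0.143]}, {"grip": 0.3, "xyz": [0.052, -0.34, 0.02], "delta_rot": [0, 0, 0.143]}, {"grip": 0.3, "xyz": [0.052, -0.359, 0.06], "delta_rot": [0, 0, 0.143]}, {"grip": 0.3, "xyz": [0.052, -0.359, 0.11], "delta_rot": [0, 0, 0.143]}, {"grip": 0.3, "xyz": [0.052, -0.359, 0.12], "delta_rot": [0, 0, 0.143]}, {"grip": 0.3, "xyz": [0.052, -0.359, 0.12], "delta_rot": [0, 0, 0.143]}, {"grip": 0.3, "xyz": [0.052, -0.359, 0.12], "delta_rot": [0, 0, 0.143]}])

```text
time_s: 14.52
tcp_pos: [0.4628, 0.0528, 0.0548]
eef_rot: [0.109, 3.138, 0.001]
ft_force: [0.6, 0.8, -1.3]
width: 0.0472
grip_force: 62.3
```

```bash
python3 -c "
from h import *
go(.463,.053,.024,86)
im=cartons(z0=.068,z1=.086);save(im,'w6')"
```

```text
xyz [-0.0001, 0.0002, 0.0308] rot [0.0, 0.002, 0.001]
```

View pics/w6.png

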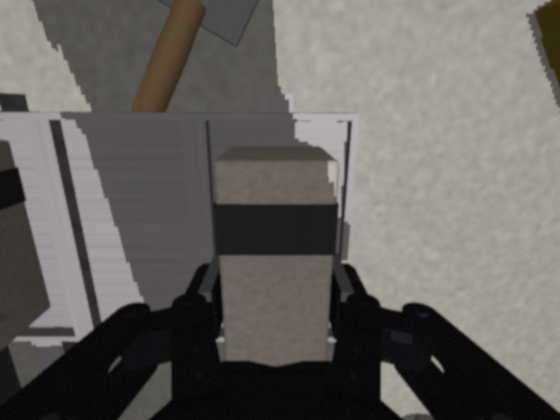

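The carton is over the left bay, between the rib (col 210) and the rim (col 350). I'm setting it down.

>>> apply_moves(increments=[{"grip": 0.3, "xyz": [0, 0, 0.015], "delta_rot": [0, 0, 0]}, {"grip": 0.3, "xyz": [0, 0, 0.028], "delta_rot": [0, 0, 0]}, {"grip": 0.3, "xyz": [0, 0, 0.03], "delta_rot": [0, 0, 0]}, {"grip": 0.3, "xyz": [0, 0, 0.03], "delta_rot": [0, 0, 0]}, {"grip": 0.8, "xyz": [0, 0, 0.03], "delta_rot": [0, 0, 0]}, {"grip": 0.8, "xyz": [0, 0, 0.03], "delta_rot": [0, 0, 0]}, {"grip": 0.8, "xyz": [0, 0, 0.03], "delta_rot": [0, 0, 0]}, {"grip": 0.8, "xyz": [0, 0, -0.03], "delta_rot": [0, 0, 0]}, {"grip": 1, "xyz": [0, 0, -0.09], "delta_rot": [0, 0, 0]}, {"grip": 1, "xyz": [0, 0, -0.15], "delta_rot": [0, 0, 0]}, {"grip": 1, "xyz": [0, 0, -0.18], "delta_rot": [0, 0, 0]}, {"grip": 1, "xyz": [0, 0, -0.18], "delta_rot": [0, 0, 0]}])

```text
time_s: 16.08
tcp_pos: [0.4629, 0.0525, 0.2353]
eef_rot: [0.109, 3.136, 0.001]
ft_force: [-0.7, 0.6, -0.7]
width: 0.0852
grip_force: 0.0
```

```bash
python3 -c "
from h import *
cartons(z0=.068,z1=.086)
c=np.array([.4167,-.2403]);go(.33,-.236,.235,86)"
```

```text
c [ 0.4484 -0.1336] size [0.05  0.119] axis -4.9 z 0.077 sat 11 px [72, 126, 64, 108]
c [0.4618 0.0524] size [0.048 0.119] axis -3.9 z 0.077 sat 25 px [253, 126, 46, 108]
c [0.6174 0.3351] size [0.026 0.075] axis -32.8 z 0.077 sat 29 px [500, 267, 43, 53]
c [ 0.6553 -0.3029] size [0.044 0.093] axis -16.9 z 0.075 sat 40 px [0, 315, 32, 56]
xyz [0.1118, -0.2969, -0.0015] rot [0.0, 0.001, 0.0]
```

>>> apply_moves(increments=[{"grip": 0.2, "xyz": [0.03, -0.05, 0], "delta_rot": [0, 0, 0]}, {"grip": 0.2, "xyz": [0.06, -0.1, 0], "delta_rot": [0, 0, 0]}, {"grip": 0.2, "xyz": [0.09, -0.15, 0], "delta_rot": [0, 0, 0]}, {"grip": 0.2, "xyz": [0.112, -0.2, 0], "delta_rot": [0, 0, 0]}, {"grip": 0.2, "xyz": [0.112, -0.26, 0], "delta_rot": [0, 0, 0]}, {"grip": 0.2, "xyz": [0.112, -0.297, 0], "delta_rot": [0, 0, 0]}, {"grip": 0.2, "xyz": [0.112, -0.297, 0], "delta_rot": [0, 0, 0]}, {"grip": 0.2, "xyz": [0.112, -0.297, 0], "delta_rot": [0, 0, 0]}])

```text
time_s: 17.12
tcp_pos: [0.3289, -0.2355, 0.2324]
eef_rot: [-0.11, -3.138, -0.002]
ft_force: [1.3, -0.9, 0.8]
width: 0.0174
grip_force: 0.0
```

```bash
python3 - <<'E'
from h import *
im,d,K,T=snap('scene');P=cloud(d,K,T)
m=(P[...,2]>.11)&(P[...,2]<.165)&(np.abs(P[...,0]-.417)<.04)&(np.abs(P[...,1]+.24)<.04)&(d>0)
q=P[m];A=np.c_[2*q,np.ones(len(q))];s=np.linalg.lstsq(A,(q**2).sum(1),rcond=None)[0];print(len(q),s[:3],np.sqrt(s[3]+s[:3]@s[:3]),q.min(0),q.max(0))
m=(P[...,2]>.036)&(P[...,2]<.044)&(np.abs(P[...,0]-.417)<.07)&(np.abs(P[...,1]+.24)<.055)&(d>0)
r=cv2.minAreaRect(P[m][:,:2].astype(np.float32));print(r)
save(np.hstack([im[100:250,150:350]]),'k')
im=snap('wrist')[0];save(im,'w7');go(.345,-.236,.088,86)
E
```

```text
134 [ 0.41827245 -0.24315379  0.13767879] 0.020226971375287433 [ 0.40467161 -0.24763094  0.11074054] [ 0.43644697 -0.22387132  0.16025153]
((0.4193783402442932, -0.23852938413619995), (0.09943532943725586, 0.0841388925909996), 8.768634796142578)
xyz [-0.0158, 0.0002, 0.1449] rot [0.001, -0.001, 0.001]
```

View pics/w7.png

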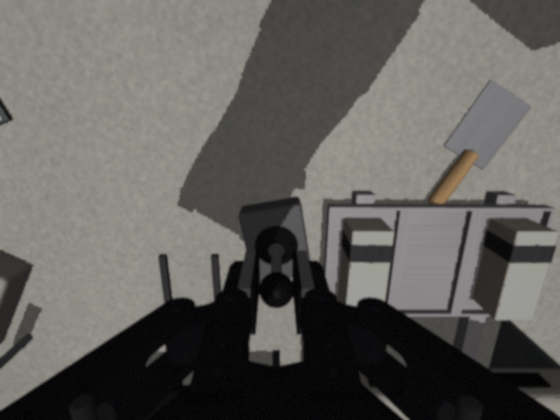

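The knob is at about (.418,−.241) and the console is yawed about +8.5°. I'll align the push with that direction.

```bash
python3 -c "
from h import *
go(.344,-.252,.088,98.5)"
```

```text
xyz [-0.0159, -0.0158, 0.1449] rot [0.001, -0.001, -0.217]
```

>>> apply_moves(increments=[{"grip": 0.2, "xyz": [-0.007, -0.016, 0.04], "delta_rot": [0, 0, -0.11]}, {"grip": 0.2, "xyz": [-0.015, -0.016, 0.08], "delta_rot": [0, 0, -0.217]}, {"grip": 0.2, "xyz": [-0.016, -0.016, 0.13], "delta_rot": [0, 0, -0.217]}, {"grip": 0.2, "xyz": [-0.016, -0.016, 0.145], "delta_rot": [0, 0, -0.217]}, {"grip": 0.2, "xyz": [-0.016, -0.016, 0.145], "delta_rot": [0, 0, -0.217]}, {"grip": 0.2, "xyz": [-0.016, -0.016, 0.145], "delta_rot": [0, 0, -0.217]}])

```text
time_s: 17.98
tcp_pos: [0.3448, -0.2531, 0.0893]
eef_rot: [-0.232, 3.132, -0.001]
ft_force: [-0.7, -0.2, 0.3]
width: 0.0172
grip_force: 0.0
```

```bash
python3 -c "
from h import *
im=snap('wrist')[0];save(im[:,100:460],'w8');im=snap('scene')[0];save(im[100:300,150:350],'k')
cv2.imwrite('pics/c3.png',np.hstack([cv2.imread('pics/w8.png'),cv2.resize(cv2.imread('pics/k.png'),(420,420))]))"
```

```text
(no output)
```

View pics/c3.png

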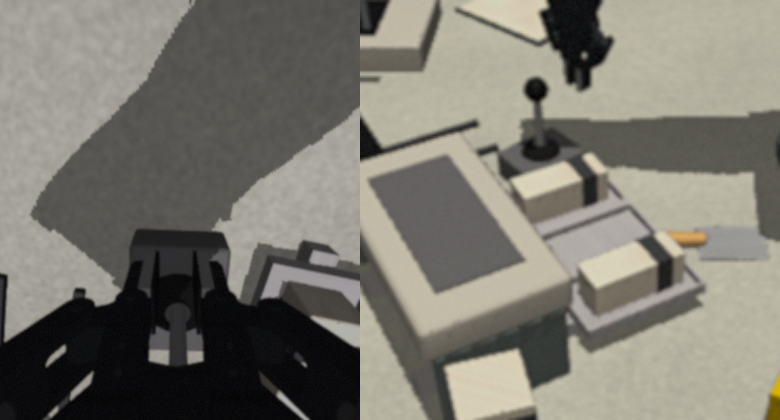

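>>> apply_moves(increments=[{"grip": 0.2, "xyz": [-0.025, 0, 0], "delta_rot": [0, 0, 0]}, {"grip": 0.2, "xyz": [-0.042, 0, 0], "delta_rot": [0, 0, 0]}, {"grip": 0.2, "xyz": [-0.047, 0, 0], "delta_rot": [0, 0, 0]}, {"grip": 0.2, "xyz": [-0.051, 0, 0], "delta_rot": [0, 0, 0]}, {"grip": 0.2, "xyz": [-0.055, 0, 0], "delta_rot": [0, 0, 0]}, {"grip": 0.2, "xyz": [-0.059, 0, 0], "delta_rot": [0, 0, 0]}, {"grip": 0.2, "xyz": [-0.063, 0, 0], "delta_rot": [0, 0, 0]}, {"grip": 0.2, "xyz": [-0.067, 0, 0], "delta_rot": [0, 0, 0]}, {"grip": 0.2, "xyz": [-0.071, 0, 0], "delta_rot": [0, 0, 0]}, {"grip": 0.2, "xyz": [-0.075, 0, 0], "delta_rot": [0, 0, 0]}, {"grip": 0.2, "xyz": [-0.079, 0, 0], "delta_rot": [0, 0, 0]}, {"grip": 0.2, "xyz": [-0.083, 0, 0], "delta_rot": [0, 0, 0]}, {"grip": 0.2, "xyz": [-0.086, 0, 0], "delta_rot": [0, 0, 0]}, {"grip": 0.2, "xyz": [-0.086, 0, 0], "delta_rot": [0, 0, 0]}, {"grip": 0.2, "xyz": [-0.086, 0, 0], "delta_rot": [0, 0, 0]}])

```text
time_s: 19.95
tcp_pos: [0.4284, -0.2405, 0.088]
eef_rot: [0.23, -3.132, -0.0]
ft_force: [-4.9, -1.8, -3.8]
width: 0.0172
grip_force: 2.7
```

```bash
python3 -c "
from h import *
cartons('scene',z0=.068,z1=.086)
im=snap('scene')[0];save(im[100:300,150:350],'k2');cv2.imwrite('pics/k2.png',cv2.resize(cv2.imread('pics/k2.png'),(420,420)))"
```

```text
c [ 0.8107 -0.3893] size [0.268 0.4  ] axis -3.5 z 0.078 sat 30 px [0, 141, 160, 96]
```

View pics/k2.png

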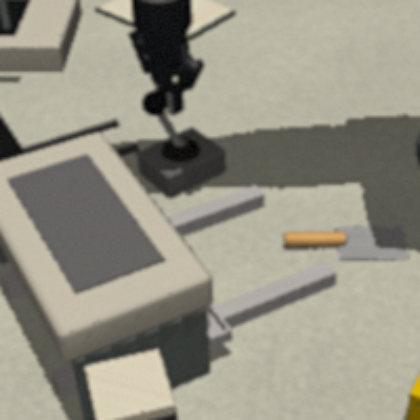

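The tray is under the head and the stick is over. I'm pushing a little further and holding for over 3 s.

>>> apply_moves(increments=[{"grip": 0.2, "xyz": [-0.002, 0, 0], "delta_rot": [0, 0, 0]}, {"grip": 0.2, "xyz": [-0.004, 0, 0], "delta_rot": [0, 0, 0]}, {"grip": 0.2, "xyz": [-0.005, 0, 0], "delta_rot": [0, 0, 0]}, {"grip": 0.2, "xyz": [-0.005, 0, 0], "delta_rot": [0, 0, 0]}])

```text
time_s: 20.55
tcp_pos: [0.4333, -0.2398, 0.088]
eef_rot: [0.23, -3.132, -0.0]
ft_force: [-4.7, -2.6, -4.7]
width: 0.0171
grip_force: 3.1
```

>>> apply_moves(increments=[{"grip": 0.2, "xyz": [0, 0, 0]}, {"grip": 0.2, "xyz": [0, 0, 0]}, {"grip": 0.2, "xyz": [0, 0, 0]}, {"grip": 0.2, "xyz": [0, 0, 0]}, {"grip": 0.2, "xyz": [0, 0, 0]}, {"grip": 0.2, "xyz": [0, 0, 0]}, {"grip": 0.2, "xyz": [0, 0, 0]}, {"grip": 0.2, "xyz": [0, 0, 0]}, {"grip": 0.2, "xyz": [0, 0, 0]}, {"grip": 0.2, "xyz": [0, 0, 0]}, {"grip": 0.2, "xyz": [0, 0, 0]}, {"grip": 0.2, "xyz": [0, 0, 0]}, {"grip": 0.2, "xyz": [0, 0, 0]}, {"grip": 0.2, "xyz": [0, 0, 0]}, {"grip": 0.2, "xyz": [0, 0, 0]}, {"grip": 0.2, "xyz": [0, 0, 0]}, {"grip": 0.2, "xyz": [0, 0, 0]}, {"grip": 0.2, "xyz": [0, 0, 0]}, {"grip": 0.2, "xyz": [0, 0, 0]}, {"grip": 0.2, "xyz": [0, 0, 0]}])

```text
invalid input
```

```bash
python3 - <<'E'
from h import *
im,d,K,T=snap('scene');P=cloud(d,K,T)
# black ball centre & rod: points near the console
m=(P[...,2]>.055)&(P[...,2]<.16)&(P[...,0]>.40)&(P[...,0]<.49)&(np.abs(P[...,1]+.24)<.025)&(d>0)
q=P[m]
for z in np.arange(.055,.16,.01):
    k=q[(q[:,2]>=z)&(q[:,2]<z+.01)]
    if len(k): print(round(z+.005,3),len(k),np.round(np.percentile(k[:,0],[5,50,95]),3))
# tray: runner / rim height points near x
m=(P[...,2]>.145)&(P[...,2]<.155)
E
```

```text
0.06 21 [0.419 0.425 0.433]
0.07 8 [0.426 0.432 0.436]
0.08 12 [0.428 0.435 0.44 ]
0.09 13 [0.435 0.441 0.446]
0.1 11 [0.439 0.446 0.451]
0.11 16 [0.431 0.448 0.454]
0.12 20 [0.426 0.442 0.471]
0.13 51 [0.428 0.45  0.474]
0.14 97 [0.43  0.453 0.474]
0.15 54 [0.437 0.449 0.467]
0.16 13 [0.437 0.444 0.45 ]
```

>>> apply_moves(increments=[{"grip": 0.2, "xyz": [0, 0, 0], "delta_rot": [0, 0, 0]}, {"grip": 0.2, "xyz": [0, 0, 0], "delta_rot": [0, 0, 0]}, {"grip": 0.2, "xyz": [0, 0, 0], "delta_rot": [0, 0, 0]}, {"grip": 0.2, "xyz": [0, 0, 0], "delta_rot": [0, 0, 0]}, {"grip": 0.2, "xyz": [0, 0, 0], "delta_rot": [0, 0, 0]}, {"grip": 0.2, "xyz": [0, 0, 0], "delta_rot": [0, 0, 0]}, {"grip": 0.2, "xyz": [0, 0, 0], "delta_rot": [0, 0, 0]}, {"grip": 0.2, "xyz": [0, 0, 0], "delta_rot": [0, 0, 0]}, {"grip": 0.2, "xyz": [0, 0, 0], "delta_rot": [0, 0, 0]}, {"grip": 0.2, "xyz": [0, 0, 0], "delta_rot": [0, 0, 0]}, {"grip": 0.2, "xyz": [0, 0, 0], "delta_rot": [0, 0, 0]}, {"grip": 0.2, "xyz": [0, 0, 0], "delta_rot": [0, 0, 0]}, {"grip": 0.2, "xyz": [0, 0, 0], "delta_rot": [0, 0, 0]}, {"grip": 0.2, "xyz": [0, 0, 0], "delta_rot": [0, 0, 0]}, {"grip": 0.2, "xyz": [0, 0, 0], "delta_rot": [0, 0, 0]}, {"grip": 0.2, "xyz": [0, 0, 0], "delta_rot": [0, 0, 0]}, {"grip": 0.2, "xyz": [0, 0, 0], "delta_rot": [0, 0, 0]}, {"grip": 0.2, "xyz": [0, 0, 0], "delta_rot": [0, 0, 0]}, {"grip": 0.2, "xyz": [0, 0, 0], "delta_rot": [0, 0, 0]}, {"grip": 0.2, "xyz": [0, 0, 0], "delta_rot": [0, 0, 0]}])

```text
time_s: 23.1
tcp_pos: [0.4332, -0.2399, 0.088]
eef_rot: [0.23, -3.132, -0.0]
ft_force: [-6.5, -2.3, -4.2]
width: 0.0171
grip_force: 3.3
```

>>> apply_moves(increments=[{"grip": 0.2, "xyz": [0, 0, 0], "delta_rot": [0, 0, 0]}, {"grip": 0.2, "xyz": [0, 0, 0], "delta_rot": [0, 0, 0]}, {"grip": 0.2, "xyz": [0, 0, 0], "delta_rot": [0, 0, 0]}, {"grip": 0.2, "xyz": [0, 0, 0], "delta_rot": [0, 0, 0]}, {"grip": 0.2, "xyz": [0, 0, 0], "delta_rot": [0, 0, 0]}, {"grip": 0.2, "xyz": [0, 0, 0], "delta_rot": [0, 0, 0]}, {"grip": 0.2, "xyz": [0, 0, 0], "delta_rot": [0, 0, 0]}, {"grip": 0.2, "xyz": [0, 0, 0], "delta_rot": [0, 0, 0]}])

```text
time_s: 24.1
tcp_pos: [0.4332, -0.2398, 0.088]
eef_rot: [0.23, -3.132, -0.0]
ft_force: [-5.5, -2.1, -4.9]
width: 0.0165
grip_force: 3.3
```

Held for about 3.5 s. I'm withdrawing, then waiting for the return.

>>> apply_moves(increments=[{"grip": 0.2, "xyz": [0.02, 0, 0], "delta_rot": [0, 0, 0]}, {"grip": 0.2, "xyz": [0.05, 0, 0], "delta_rot": [0, 0, 0]}, {"grip": 0.2, "xyz": [0.1, 0, 0], "delta_rot": [0, 0, 0]}, {"grip": 0.2, "xyz": [0.1, 0, -0.05], "delta_rot": [0, 0, 0]}, {"grip": 0.5, "xyz": [0.1, 0, -0.11], "delta_rot": [0, 0, 0]}, {"grip": 1, "xyz": [0.1, 0, -0.147], "delta_rot": [0, 0, 0]}, {"grip": 1, "xyz": [0.1, 0, -0.147], "delta_rot": [0, 0, 0]}, {"grip": 1, "xyz": [0.1, 0, -0.147], "delta_rot": [0, 0, 0]}, {"grip": 1, "xyz": [0.1, 0, -0.147], "delta_rot": [0, 0, 0]}, {"grip": 1, "xyz": [0.1, 0, -0.147], "delta_rot": [0, 0, 0]}, {"grip": 1, "xyz": [0.1, 0, -0.147], "delta_rot": [0, 0, 0]}, {"grip": 1, "xyz": [0.1, 0, -0.147], "delta_rot": [0, 0, 0]}, {"grip": 1, "xyz": [0.1, 0, -0.147], "delta_rot": [0, 0, 0]}, {"grip": 1, "xyz": [0.1, 0, -0.147], "delta_rot": [0, 0, 0]}, {"grip": 1, "xyz": [0.1, 0, -0.147], "delta_rot": [0, 0, 0]}, {"grip": 1, "xyz": [0.1, 0, -0.147], "delta_rot": [0, 0, 0]}, {"grip": 1, "xyz": [0.1, 0, -0.147], "delta_rot": [0, 0, 0]}, {"grip": 1, "xyz": [0.1, 0, -0.147], "delta_rot": [0, 0, 0]}, {"grip": 1, "xyz": [0.1, 0, -0.147], "delta_rot": [0, 0, 0]}, {"grip": 1, "xyz": [0.1, 0, -0.147], "delta_rot": [0, 0, 0]}])

```text
time_s: 26.6
tcp_pos: [0.3353, -0.2545, 0.2353]
eef_rot: [0.231, -3.133, 0.0]
ft_force: [0.7, 0.4, 0.5]
width: 0.0856
grip_force: 0.0
```

>>> apply_moves(increments=[{"grip": 1, "xyz": [0, 0, 0], "delta_rot": [0, 0, 0]}, {"grip": 1, "xyz": [0, 0, 0], "delta_rot": [0, 0, 0]}, {"grip": 1, "xyz": [0, 0, 0], "delta_rot": [0, 0, 0]}, {"grip": 1, "xyz": [0, 0, 0], "delta_rot": [0, 0, 0]}, {"grip": 1, "xyz": [0, 0, 0], "delta_rot": [0, 0, 0]}, {"grip": 1, "xyz": [0, 0, 0], "delta_rot": [0, 0, 0]}, {"grip": 1, "xyz": [0, 0, 0], "delta_rot": [0, 0, 0]}, {"grip": 1, "xyz": [0, 0, 0], "delta_rot": [0, 0, 0]}, {"grip": 1, "xyz": [0, 0, 0], "delta_rot": [0, 0, 0]}, {"grip": 1, "xyz": [0, 0, 0], "delta_rot": [0, 0, 0]}, {"grip": 1, "xyz": [0, 0, 0], "delta_rot": [0, 0, 0]}, {"grip": 1, "xyz": [0, 0, 0], "delta_rot": [0, 0, 0]}, {"grip": 1, "xyz": [0, 0, 0], "delta_rot": [0, 0, 0]}, {"grip": 1, "xyz": [0, 0, 0], "delta_rot": [0, 0, 0]}, {"grip": 1, "xyz": [0, 0, 0], "delta_rot": [0, 0, 0]}, {"grip": 1, "xyz": [0, 0, 0], "delta_rot": [0, 0, 0]}])

```text
time_s: 28.6
tcp_pos: [0.3353, -0.2545, 0.2353]
eef_rot: [0.231, -3.133, 0.0]
ft_force: [-0.5, -0.1, 0.1]
width: 0.0852
grip_force: 0.0
```

```bash
python3 -c "
from h import *
cartons(z0=.068,z1=.086);cartons('top',z0=.068,z1=.086);go(.4487,-.1336,.235,86)"
```

```text
c [ 0.4505 -0.1347] size [0.049 0.121] axis -4.8 z 0.077 sat 11 px [328, 241, 66, 92]
c [0.4408 0.053 ] size [0.052 0.074] axis -4.3 z 0.077 sat 14 px [478, 271, 63, 59]
c [ 0.6854 -0.4587] size [0.065 0.07 ] axis -74.9 z 0.075 sat 40 px [77, 385, 49, 35]
c [ 0.7789 -0.3893] size [0.262 0.344] axis -3.6 z 0.076 sat 27 px [395, 0, 117, 139]
c [0.4642 0.0525] size [0.048 0.121] axis -3.8 z 0.079 sat 12 px [256, 164, 24, 52]
c [ 0.4507 -0.1336] size [0.049 0.12 ] axis -4.9 z 0.079 sat 12 px [334, 172, 24, 51]
xyz [-0.1299, 0.103, 0.0003] rot [0.0, -0.0, 0.217]
```

The tray is home with both cartons still in the bays. I'm picking the right one.

>>> apply_moves(increments=[{"grip": 0.8, "xyz": [-0.04, 0.035, 0], "delta_rot": [0, 0, 0.1]}, {"grip": 0.8, "xyz": [-0.09, 0.075, 0], "delta_rot": [0, 0, 0.217]}, {"grip": 0.8, "xyz": [-0.13, 0.103, 0.0], "delta_rot": [0, 0, 0.225]}, {"grip": 0.8, "xyz": [-0.13, 0.103, 0.05], "delta_rot": [0, 0, 0.225]}, {"grip": 0.8, "xyz": [-0.13, 0.103, 0.11], "delta_rot": [0, 0, 0.225]}, {"grip": 0.8, "xyz": [-0.13, 0.103, 0.17], "delta_rot": [0, 0, 0.225]}, {"grip": 0.8, "xyz": [-0.13, 0.103, 0.205], "delta_rot": [0, 0, 0.225]}, {"grip": 0.8, "xyz": [-0.13, 0.103, 0.211], "delta_rot": [0, 0, 0.225]}, {"grip": 0.8, "xyz": [-0.13, 0.103, 0.211], "delta_rot": [0, 0, 0.225]}, {"grip": 0.3, "xyz": [-0.13, 0.103, 0.211], "delta_rot": [0, 0, 0.225]}, {"grip": 0.3, "xyz": [-0.13, 0.103, 0.211], "delta_rot": [0, 0, 0.225]}, {"grip": 0.3, "xyz": [-0.13, 0.103, 0.211], "delta_rot": [0, 0, 0.225]}, {"grip": 0.3, "xyz": [-0.13, 0.103, 0.211], "delta_rot": [0, 0, 0.225]}, {"grip": 0.3, "xyz": [-0.13, 0.103, 0.17], "delta_rot": [0, 0, 0.225]}, {"grip": 0.3, "xyz": [-0.13, 0.103, 0.11], "delta_rot": [0, 0, 0.225]}, {"grip": 0.3, "xyz": [-0.13, 0.103, 0.05], "delta_rot": [0, 0, 0.225]}, {"grip": 0.3, "xyz": [-0.13, 0.103, 0.0], "delta_rot": [0, 0, 0.225]}, {"grip": 0.3, "xyz": [-0.13, 0.103, 0.0], "delta_rot": [0, 0, 0.225]}])

```text
time_s: 30.95
tcp_pos: [0.4506, -0.1341, 0.2396]
eef_rot: [0.122, 3.132, -0.003]
ft_force: [0.1, -0.9, -3.6]
width: 0.0473
grip_force: 63.2
```

```bash
python3 -c "
from h import *
go(.53,-.374,.235,86.4);go(.53,-.374,.03,86.4)
im,d,K,T=snap('wrist');P=cloud(d,K,np.array(bot.camera_params('wrist')['mount']))
m=(np.abs(P[...,0])<.09)&(np.abs(P[...,1])<.02)&(P[...,2]<.03)&(d>.1);q=P[m];print(q.max(0),np.median(q,0))"
```

```text
xyz [-0.0977, -0.233, 0.0057] rot [-0.002, 0.007, -0.015]
xyz [-0.0962, -0.2327, 0.2107] rot [-0.002, 0.007, -0.015]
[ 0.06062656  0.01999636 -0.00479811] [ 2.40519495e-02 -7.28490274e-05 -5.11748968e-02]
```

>>> apply_moves(increments=[{"grip": 0.3, "xyz": [-0.02, -0.05, 0], "delta_rot": [0, 0, 0]}, {"grip": 0.3, "xyz": [-0.045, -0.11, 0], "delta_rot": [0, 0, -0.015]}, {"grip": 0.3, "xyz": [-0.07, -0.165, 0], "delta_rot": [0, 0, -0.015]}, {"grip": 0.3, "xyz": [-0.096, -0.22, 0], "delta_rot": [0, 0, -0.015]}, {"grip": 0.3, "xyz": [-0.097, -0.233, 0.03], "delta_rot": [0, 0, -0.015]}, {"grip": 0.3, "xyz": [-0.097, -0.233, 0.09], "delta_rot": [0, 0, -0.015]}, {"grip": 0.3, "xyz": [-0.097, -0.233, 0.15], "delta_rot": [0, 0, -0.015]}, {"grip": 0.3, "xyz": [-0.097, -0.233, 0.19], "delta_rot": [0, 0, -0.015]}, {"grip": 0.3, "xyz": [-0.097, -0.233, 0.205], "delta_rot": [0, 0, -0.015]}, {"grip": 0.3, "xyz": [-0.097, -0.233, 0.205], "delta_rot": [0, 0, -0.015]}, {"grip": 0.3, "xyz": [-0.097, -0.233, 0.205], "delta_rot": [0, 0, -0.015]}])

```text
time_s: 32.38
tcp_pos: [0.5283, -0.374, 0.0321]
eef_rot: [0.099, 3.138, -0.002]
ft_force: [-0.1, 0.5, -2.2]
width: 0.047
grip_force: 63.1
```

```bash
python3 -c "
from h import *
go(.53,-.374,-.006,86.4);print(bot.read_state()['width'])
im=snap('wrist')[0];save(im,'w9')"
```

```text
xyz [-0.0016, 0.0002, 0.0381] rot [-0.001, 0.002, 0.0]
0.0470359709760048
```

View pics/w9.png

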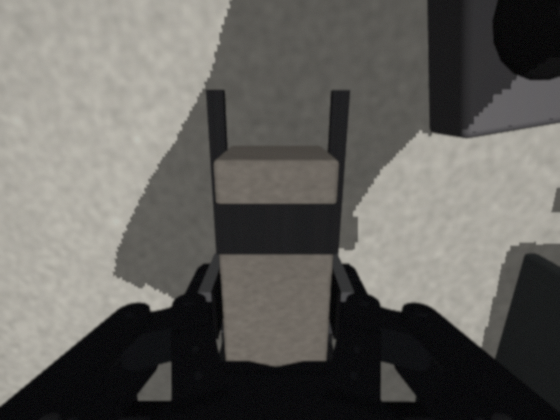

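The carton is centred between the rails (cols 225 and 332). I'm lowering it, releasing, going up and back behind it, and closing the fingers.

>>> apply_moves(increments=[{"grip": 0.3, "xyz": [-0.0016, 0, 0.018], "delta_rot": [0, 0, 0]}, {"grip": 0.3, "xyz": [-0.0016, 0, 0.034], "delta_rot": [0, 0, 0]}, {"grip": 0.3, "xyz": [-0.0016, 0, 0.037], "delta_rot": [0, 0, 0]}, {"grip": 0.3, "xyz": [-0.0016, 0, 0.037], "delta_rot": [0, 0, 0]}, {"grip": 0.8, "xyz": [-0.0016, 0, 0.037], "delta_rot": [0, 0, 0]}, {"grip": 0.8, "xyz": [-0.0016, 0, 0.037], "delta_rot": [0, 0, 0]}, {"grip": 0.8, "xyz": [-0.0016, 0, 0.037], "delta_rot": [0, 0, 0]}, {"grip": 0.8, "xyz": [-0.0016, 0, -0.02], "delta_rot": [0, 0, 0]}, {"grip": 0.5, "xyz": [0.0, 0, -0.08], "delta_rot": [0, 0, 0]}, {"grip": 0, "xyz": [0.05, 0, -0.08], "delta_rot": [0, 0, 0]}, {"grip": 0, "xyz": [0.1, 0, -0.08], "delta_rot": [0, 0, 0]}, {"grip": 0, "xyz": [0.1, 0, -0.08], "delta_rot": [0, 0, 0]}, {"grip": 0, "xyz": [0.1, 0, -0.08], "delta_rot": [0, 0, 0]}])

```text
time_s: 34.05
tcp_pos: [0.4279, -0.3673, 0.1105]
eef_rot: [0.099, 3.139, -0.001]
ft_force: [-0.1, -0.4, -0.3]
width: 0.0002
grip_force: 0.0
```

```bash
python3 - <<'E'
from h import *
cartons();s=bot.read_state();print(s['width'])
t=np.radians(-3.6);o=np.array([.607,-.3785]);u=np.array([np.cos(t),np.sin(t)])
for l in(-.175,-.031): p=o+l*u;go(p[0],p[1],.007,86.4)
E
```

```text
c [ 0.4162 -0.2423] size [0.051 0.054] axis -34.7 z 0.047 sat 24 px [400, 153, 70, 67]
c [ 0.569  -0.2005] size [0.009 0.027] axis -23.4 z 0.048 sat 17 px [461, 332, 20, 28]
c [ 0.5621 -0.3762] size [0.01  0.036] axis -3.6 z 0.047 sat 8 px [270, 335, 12, 31]
-0.00011639295089785547
xyz [-0.004, 0.0001, 0.1034] rot [-0.0, 0.001, 0.0]
xyz [-0.148, 0.0001, 0.1034] rot [-0.0, 0.001, 0.0]
```

>>> apply_moves(increments=[{"grip": 0, "xyz": [-0.002, 0, 0.05], "delta_rot": [0, 0, 0]}, {"grip": 0, "xyz": [-0.002, 0, 0.1], "delta_rot": [0, 0, 0]}, {"grip": 0, "xyz": [-0.006, 0, 0.103], "delta_rot": [0, 0, 0]}, {"grip": 0, "xyz": [-0.018, 0, 0.103], "delta_rot": [0, 0, 0]}, {"grip": 0, "xyz": [-0.03, 0, 0.103], "delta_rot": [0, 0, 0]}, {"grip": 0, "xyz": [-0.042, 0, 0.103], "delta_rot": [0, 0, 0]}, {"grip": 0, "xyz": [-0.054, 0, 0.103], "delta_rot": [0, 0, 0]}, {"grip": 0, "xyz": [-0.066, 0, 0.103], "delta_rot": [0, 0, 0]}, {"grip": 0, "xyz": [-0.078, 0, 0.103], "delta_rot": [0, 0, 0]}, {"grip": 0, "xyz": [-0.09, 0, 0.103], "delta_rot": [0, 0, 0]}])

```text
time_s: 35.35
tcp_pos: [0.5181, -0.3728, 0.0073]
eef_rot: [-0.099, -3.14, -0.0]
ft_force: [-3.0, -0.3, 2.7]
width: 0.0004
grip_force: 1.5
```

>>> apply_moves(increments=[{"grip": 0, "xyz": [-0.012, 0, 0], "delta_rot": [0, 0, 0]}, {"grip": 0, "xyz": [-0.024, 0, 0], "delta_rot": [0, 0, 0]}, {"grip": 0, "xyz": [-0.036, 0, 0], "delta_rot": [0, 0, 0]}, {"grip": 0, "xyz": [-0.046, 0, 0], "delta_rot": [0, 0, 0]}, {"grip": 0, "xyz": [-0.053, 0, 0], "delta_rot": [0, 0, 0]}, {"grip": 0, "xyz": [-0.058, 0, 0], "delta_rot": [0, 0, 0]}, {"grip": 0, "xyz": [-0.058, 0, 0], "delta_rot": [0, 0, 0]}])

```text
time_s: 36.22
tcp_pos: [0.5757, -0.3763, 0.0072]
eef_rot: [0.098, 3.14, 0.0]
ft_force: [0.6, 0.8, 0.2]
width: -0.0001
grip_force: 0.0
```

```bash
python3 - <<'E'
from h import *
im=snap('wrist')[0];save(im[:,100:500],'wa');im=snap('scene')[0];save(im[120:330,:400],'k5')
cv2.imwrite('pics/c4.png',np.hstack([cv2.imread('pics/wa.png'),cv2.resize(cv2.imread('pics/k5.png'),(400,420))]))
E
```

```text
(no output)
```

View pics/c4.png

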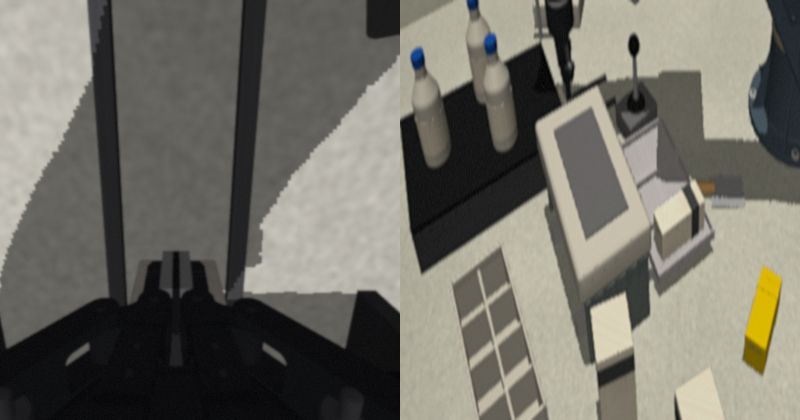

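The carton is under the shelf edge ahead of the fingers, and the second carton is still on the tray. I'm backing off to fetch it.

>>> apply_moves(increments=[{"grip": 0, "xyz": [0.03, 0, 0], "delta_rot": [0, 0, 0]}, {"grip": 0, "xyz": [0.06, 0, -0.04], "delta_rot": [0, 0, 0]}, {"grip": 0.5, "xyz": [0.07, 0, -0.1], "delta_rot": [0, 0, 0]}, {"grip": 0.8, "xyz": [0.07, 0, -0.16], "delta_rot": [0, 0, 0]}, {"grip": 0.8, "xyz": [0.07, 0, -0.22], "delta_rot": [0, 0, 0]}, {"grip": 0.8, "xyz": [0.07, 0, -0.228], "delta_rot": [0, 0, 0]}, {"grip": 0.8, "xyz": [0.07, 0, -0.228], "delta_rot": [0, 0, 0]}])

```text
time_s: 37.2
tcp_pos: [0.5055, -0.3722, 0.2354]
eef_rot: [0.099, 3.139, -0.001]
ft_force: [0.7, -0.5, -0.7]
width: 0.0687
grip_force: 0.0
```

```bash
python3 - <<'E'
from h import *
cartons(z0=.068,z1=.086);cartons('top',z0=.068,z1=.086);go(.4642,.0525,.235,86.2)
im,d,K,T=snap('top');P=cloud(d,K,T);q=P[(P[...,2]>.03)&(P[...,2]<.055)&(np.abs(P[...,1]+.378)<.03)&(P[...,0]>.45)&(P[...,0]<.65)];print(len(q),q.min(0) if len(q) else'')
E
```

```text
c [ 0.6368 -0.2061] size [0.002 0.082] axis -4.1 z 0.077 sat 16 px [413, 253, 17, 58]
c [ 0.6809 -0.3855] size [0.214 0.154] axis 89.3 z 0.075 sat 25 px [193, 266, 166, 105]
c [ 0.7782 -0.3896] size [0.262 0.343] axis -3.6 z 0.076 sat 23 px [395, 0, 116, 138]
c [0.4618 0.0528] size [0.048 0.12 ] axis -3.9 z 0.079 sat 11 px [256, 165, 24, 51]
xyz [0.0673, 0.4208, -0.0006] rot [0.001, -0.002, 0.004]
263 [ 0.58459833 -0.40206858  0.03027781]
```

>>> apply_moves(increments=[{"grip": 0.8, "xyz": [0.02, 0.055, 0], "delta_rot": [0, 0, 0]}, {"grip": 0.8, "xyz": [0.04, 0.11, 0], "delta_rot": [0, 0, 0]}, {"grip": 0.8, "xyz": [0.06, 0.165, 0], "delta_rot": [0, 0, 0]}, {"grip": 0.8, "xyz": [0.068, 0.225, 0], "delta_rot": [0, 0, 0]}, {"grip": 0.8, "xyz": [0.068, 0.285, 0], "delta_rot": [0, 0, 0]}, {"grip": 0.8, "xyz": [0.068, 0.345, 0], "delta_rot": [0, 0, 0]}, {"grip": 0.8, "xyz": [0.068, 0.4, 0], "delta_rot": [0, 0, 0]}, {"grip": 0.8, "xyz": [0.068, 0.421, 0.03], "delta_rot": [0, 0, 0]}, {"grip": 0.8, "xyz": [0.068, 0.421, 0.06], "delta_rot": [0, 0, 0]}, {"grip": 0.8, "xyz": [0.068, 0.421, 0.08], "delta_rot": [0, 0, 0]}, {"grip": 0.8, "xyz": [0.068, 0.421, 0.08], "delta_rot": [0, 0, 0]}])

```text
time_s: 38.72
tcp_pos: [0.4622, 0.0523, 0.1534]
eef_rot: [-0.098, -3.136, 0.001]
ft_force: [-0.1, -0.9, 0.4]
width: 0.0682
grip_force: 0.0
```

```bash
python3 - <<'E'
from h import *
cartons(z0=.068,z1=.086);go(.463,.0526,.024,86.1)
E
```

```text
c [0.4621 0.0524] size [0.049 0.12 ] axis -4.3 z 0.077 sat 25 px [246, 133, 62, 139]
c [ 0.5667 -0.1914] size [0.022 0.009] axis 20.5 z 0.076 sat 19 px [14, 314, 22, 21]
c [0.6788 0.1856] size [0.022 0.048] axis -72.7 z 0.078 sat 20 px [398, 388, 47, 28]
xyz [-0.0002, 0.0003, 0.1307] rot [-0.0, -0.002, 0.005]
```

>>> apply_moves(increments=[{"grip": 0.8, "xyz": [0, 0, 0.06], "delta_rot": [0, 0, 0]}, {"grip": 0.8, "xyz": [0, 0, 0.115], "delta_rot": [0, 0, 0]}, {"grip": 0.8, "xyz": [0, 0, 0.13], "delta_rot": [0, 0, 0]}, {"grip": 0.8, "xyz": [0, 0, 0.13], "delta_rot": [0, 0, 0]}, {"grip": 0.3, "xyz": [0, 0, 0.13], "delta_rot": [0, 0, 0]}, {"grip": 0.3, "xyz": [0, 0, 0.13], "delta_rot": [0, 0, 0]}, {"grip": 0.3, "xyz": [0, 0, 0.13], "delta_rot": [0, 0, 0]}, {"grip": 0.3, "xyz": [0, 0, 0.13], "delta_rot": [0, 0, 0]}, {"grip": 0.3, "xyz": [0, 0, 0.09], "delta_rot": [0, 0, 0]}, {"grip": 0.3, "xyz": [0, 0, 0.03], "delta_rot": [0, 0, 0]}, {"grip": 0.3, "xyz": [0, 0, -0.03], "delta_rot": [0, 0, 0]}, {"grip": 0.3, "xyz": [0, 0, -0.08], "delta_rot": [0, 0, 0]}, {"grip": 0.3, "xyz": [0, 0, -0.08], "delta_rot": [0, 0, 0]}])

```text
time_s: 40.4
tcp_pos: [0.4659, 0.0527, 0.2398]
eef_rot: [0.098, 3.133, 0.002]
ft_force: [-0.7, -0.4, -2.7]
width: 0.0471
grip_force: 62.6
```

```bash
python3 - <<'E'
from h import *
t=np.radians(-3.6);o=np.array([.607,-.3785]);u=np.array([np.cos(t),np.sin(t)])
p=o-.1*u;go(p[0],p[1],.235,86.4)
im,d,K,T=snap('wrist');P=cloud(d,K,np.array(bot.camera_params('wrist')['mount']))
m=(np.abs(P[...,0])<.09)&(np.abs(P[...,1])<.02)&(P[...,2]<.03)&(d>.1);q=P[m];print(q.max(0),np.median(q,0))
E
```

```text
xyz [-0.0678, -0.4214, 0.0047] rot [0.001, 0.007, 0.0]
[ 0.06295264  0.01999725 -0.00346555] [ 2.48588103e-02 -9.01012654e-05 -5.03048690e-02]
```

>>> apply_moves(increments=[{"grip": 0.3, "xyz": [0, -0.05, 0], "delta_rot": [0, 0, 0]}, {"grip": 0.3, "xyz": [0, -0.11, 0], "delta_rot": [0, 0, 0]}, {"grip": 0.3, "xyz": [0, -0.17, 0], "delta_rot": [0, 0, 0]}, {"grip": 0.3, "xyz": [-0.01, -0.23, 0], "delta_rot": [0, 0, 0]}, {"grip": 0.3, "xyz": [-0.025, -0.285, 0], "delta_rot": [0, 0, 0]}, {"grip": 0.3, "xyz": [-0.045, -0.34, 0], "delta_rot": [0, 0, 0]}, {"grip": 0.3, "xyz": [-0.067, -0.395, 0], "delta_rot": [0, 0, 0]}, {"grip": 0.3, "xyz": [-0.067, -0.421, 0.03], "delta_rot": [0, 0, 0]}, {"grip": 0.3, "xyz": [-0.067, -0.421, 0.09], "delta_rot": [0, 0, 0]}, {"grip": 0.3, "xyz": [-0.067, -0.421, 0.15], "delta_rot": [0, 0, 0]}, {"grip": 0.3, "xyz": [-0.067, -0.421, 0.19], "delta_rot": [0, 0, 0]}, {"grip": 0.3, "xyz": [-0.067, -0.421, 0.205], "delta_rot": [0, 0, 0]}, {"grip": 0.3, "xyz": [-0.067, -0.421, 0.205], "delta_rot": [0, 0, 0]}, {"grip": 0.3, "xyz": [-0.067, -0.421, 0.205], "delta_rot": [0, 0, 0]}])

```text
time_s: 42.2
tcp_pos: [0.5053, -0.3726, 0.0321]
eef_rot: [0.099, 3.138, -0.002]
ft_force: [0.8, -0.1, -0.9]
width: 0.0467
grip_force: 62.5
```

```bash
python3 - <<'E'
from h import *
t=np.radians(-3.6);o=np.array([.607,-.3785]);u=np.array([np.cos(t),np.sin(t)])
p=o-.1*u;go(p[0],p[1],-.006,86.4);print(bot.read_state()['width'])
E
```

```text
xyz [-0.0018, 0.0006, 0.0381] rot [-0.001, 0.002, 0.0]
0.046693624854283924
```

Aligned. I'm setting it down, then going back behind it with the fingers shut.

>>> apply_moves(increments=[{"grip": 0.3, "xyz": [0, 0, 0.018], "delta_rot": [0, 0, 0]}, {"grip": 0.3, "xyz": [0, 0, 0.034], "delta_rot": [0, 0, 0]}, {"grip": 0.3, "xyz": [0, 0, 0.037], "delta_rot": [0, 0, 0]}, {"grip": 0.3, "xyz": [0, 0, 0.037], "delta_rot": [0, 0, 0]}, {"grip": 0.8, "xyz": [0, 0, 0.037], "delta_rot": [0, 0, 0]}, {"grip": 0.8, "xyz": [0, 0, 0.037], "delta_rot": [0, 0, 0]}, {"grip": 0.8, "xyz": [0, 0, 0.037], "delta_rot": [0, 0, 0]}, {"grip": 0.8, "xyz": [0, 0, -0.02], "delta_rot": [0, 0, 0]}, {"grip": 0.5, "xyz": [0, 0, -0.08], "delta_rot": [0, 0, 0]}, {"grip": 0, "xyz": [0.05, 0, -0.08], "delta_rot": [0, 0, 0]}, {"grip": 0, "xyz": [0.1, 0, -0.08], "delta_rot": [0, 0, 0]}, {"grip": 0, "xyz": [0.1, 0, -0.08], "delta_rot": [0, 0, 0]}, {"grip": 0, "xyz": [0.1, 0, -0.08], "delta_rot": [0, 0, 0]}])

```text
time_s: 43.82
tcp_pos: [0.405, -0.3659, 0.1106]
eef_rot: [0.099, 3.139, -0.001]
ft_force: [-0.3, -0.3, 0.5]
width: 0.0001
grip_force: 0.0
```

```bash
python3 - <<'E'
from h import *
im,d,K,T=snap('wrist');P=cloud(d,K,T);m=(np.abs(P[...,2]-.047)<.006)&(np.abs(P[...,1]+.375)<.04)&(P[...,0]>.4)&(P[...,0]<.62)&(d>.1);q=P[m];print(len(q),q.min(0) if len(q) else '',np.median(q,0))
t=np.radians(-3.6);o=np.array([.607,-.3785]);u=np.array([np.cos(t),np.sin(t)])
for l in(-.19,-.03): p=o+l*u;go(p[0],p[1],.007,86.4)
E
```

```text
561 [ 0.44060136 -0.39307021  0.04107529] [ 0.52743852 -0.3748058   0.0470325 ]
xyz [-0.012, 0.0001, 0.1034] rot [-0.0, 0.001, 0.0]
xyz [-0.172, 0.0001, 0.1035] rot [-0.0, 0.001, 0.0]
```

>>> apply_moves(increments=[{"grip": 0, "xyz": [0, 0, 0.05], "delta_rot": [0, 0, 0]}, {"grip": 0, "xyz": [0, 0, 0.1], "delta_rot": [0, 0, 0]}, {"grip": 0, "xyz": [-0.01, 0, 0.103], "delta_rot": [0, 0, 0]}, {"grip": 0, "xyz": [-0.022, 0, 0.103], "delta_rot": [0, 0, 0]}, {"grip": 0, "xyz": [-0.034, 0, 0.103], "delta_rot": [0, 0, 0]}, {"grip": 0, "xyz": [-0.046, 0, 0.103], "delta_rot": [0, 0, 0]}, {"grip": 0, "xyz": [-0.058, 0, 0.103], "delta_rot": [0, 0, 0]}, {"grip": 0, "xyz": [-0.07, 0, 0.103], "delta_rot": [0, 0, 0]}, {"grip": 0, "xyz": [-0.082, 0, 0.103], "delta_rot": [0, 0, 0]}, {"grip": 0, "xyz": [-0.094, 0, 0.103], "delta_rot": [0, 0, 0]}, {"grip": 0, "xyz": [-0.106, 0, 0.103], "delta_rot": [0, 0, 0]}, {"grip": 0, "xyz": [-0.118, 0, 0.103], "delta_rot": [0, 0, 0]}])

```text
time_s: 45.38
tcp_pos: [0.5228, -0.3731, 0.0076]
eef_rot: [-0.099, -3.14, 0.0]
ft_force: [-5.4, -0.1, 5.2]
width: 0.0001
grip_force: 2.9
```

>>> apply_moves(increments=[{"grip": 0, "xyz": [-0.012, 0, 0], "delta_rot": [0, 0, 0]}, {"grip": 0, "xyz": [-0.024, 0, 0], "delta_rot": [0, 0, 0]}, {"grip": 0, "xyz": [-0.034, 0, 0], "delta_rot": [0, 0, 0]}, {"grip": 0, "xyz": [-0.042, 0, 0], "delta_rot": [0, 0, 0]}, {"grip": 0, "xyz": [-0.049, 0, 0], "delta_rot": [0, 0, 0]}, {"grip": 0, "xyz": [-0.054, 0, 0], "delta_rot": [0, 0, 0]}, {"grip": 0, "xyz": [-0.056, 0, 0], "delta_rot": [0, 0, 0]}, {"grip": 0, "xyz": [-0.056, 0, 0], "delta_rot": [0, 0, 0]}])

```text
time_s: 46.38
tcp_pos: [0.5786, -0.3766, 0.0073]
eef_rot: [0.098, 3.14, 0.0]
ft_force: [-0.1, -0.2, 0.8]
width: 0.0
grip_force: 0.3
```

>>> apply_moves(increments=[{"grip": 0, "xyz": [0.03, 0, 0], "delta_rot": [0, 0, 0]}, {"grip": 0, "xyz": [0.08, 0, 0], "delta_rot": [0, 0, 0]}, {"grip": 0, "xyz": [0.1, 0, -0.05], "delta_rot": [0, 0, 0]}, {"grip": 0, "xyz": [0.12, 0, -0.1], "delta_rot": [0, 0, 0]}, {"grip": 0, "xyz": [0.16, 0, -0.14], "delta_rot": [0, 0, 0]}, {"grip": 0, "xyz": [0.16, 0, -0.14], "delta_rot": [0, 0, 0]}, {"grip": 0, "xyz": [0.16, 0, -0.14], "delta_rot": [0, 0, 0]}])

```text
time_s: 47.25
tcp_pos: [0.4189, -0.3666, 0.147]
eef_rot: [0.099, 3.139, -0.0]
ft_force: [0.4, 0.1, 0.1]
width: -0.0
grip_force: 0.0
```

```bash
python3 - <<'E'
from h import *
im,d,K,T=snap('top');P=cloud(d,K,T);q=P[(P[...,2]>.03)&(P[...,2]<.055)&(np.abs(P[...,1]+.378)<.03)&(P[...,0]>.45)&(P[...,0]<.65)];print(len(q),q.min(0) if len(q) else'',np.median(q,0))
w=snap('wrist')[0];save(np.hstack([im[:,150:550],w[:,80:480]]),'f1')
E
```

```text
248 [ 0.58683431 -0.40308639  0.03010672] [ 0.59999257 -0.37499464  0.04790346]
```

View pics/f1.png

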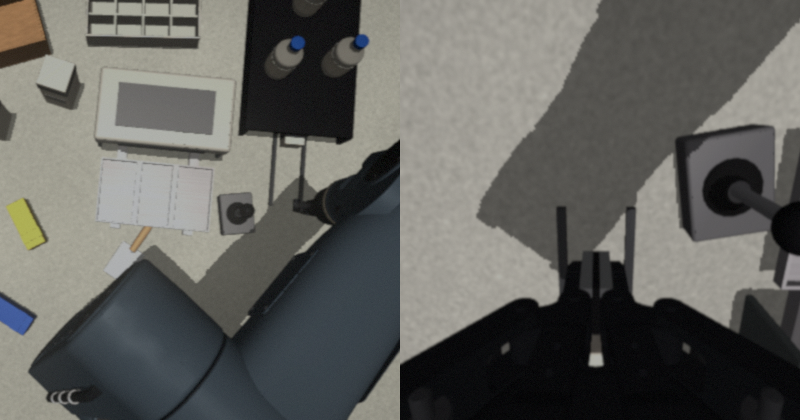

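The shelf mouth at (292,140) shows about 18 mm of carton, centred in the lane. The stick is upright and the tray is empty. I'm handing in.

```bash
python3 -c "
from station import bot
print(bot.sign_off())"
```

```text
the job is handed in; nothing more can be done
None
```

Job handed in at about 47 s: I found two small white cartons (no third was visible), read both under the head, and slid them into the shelf lane with about 18 mm of the rear one sticking out; the verdict was not reported back.

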